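# Load a battery pack into the test fixture and lock it down with the crank

### The arm

A 7-joint arm with a two-finger parallel gripper is mounted at the origin on the work surface. World frame = base frame: x ahead of the robot, y to its left, z up, the work surface at z = 0. Lengths are in m, angles in rad, forces in N, time in s.
With the tool pointing down it reaches from about 0.4 to 0.875 m from the base axis. Payload 6.5 kg.
Tool frame: the origin (TCP) lies midway between the tips of the shut fingers; the grasp point (between the pads) lies 19 mm behind it (env.grip_depth is the distance from the TCP to the grasp point, in m); z points along the fingers, y is the line along which they close (so a half turn about z gives the same grasp; the last joint's range is limited). The gripper opens to 88 mm and grips with 3 to 60 N. Pads are 18 mm wide; open, the fingers measure 123 mm over their backs; the gripper's body (75 mm by 187 mm) begins 45 mm behind the grasp point.
Start: joints at [1.24, 0.536, -0.004, 1.538, 0.003, 1.067, -0.071], TCP at [0.17, -0.627, 0.203] pointing down, gripper open.
Joint ranges: [-2.7, 2.7], [-0.37, 2.16], [-1.27, 1.26], [0.24, 2.4], [-1.31, 4.45], [0.19, 1.91], [-2.76, 2.76]. Speed limits (rad/s): [2.39, 2.39, 3.14, 3.14, 3.14, 3.14, 3.14].

### API

Orientations are given as [roll, pitch, yaw] about the fixed x, y, z axes, in that order (R = Rz(yaw) Ry(pitch) Rx(roll)).
In Python, from bench import env gives the robot as it stands. The module is installed in compiled form; this text tells all that it offers.
- The arm moves only by the tool move_arm, never from a script. Its argument "series" is a list of rows, each an object of numbers: "tx", "ty", "tz": the shift along the world's x, y, z in mm; "rx", "ry", "rz": the turn, a rotation vector about the world's x, y, z in rad. A call has 1 to 12 rows; each row shifts and turns the commanded pose from where the row before left it; what a row does not reach is not made up. A row lasts 1/8 s, in which the tool goes at most 62.5 mm and 10.7 degrees, less where a joint would pass 70% of its speed; a pose out of reach is approached as far as the arm can. A call with a gripper value outside its range is refused whole. "gripper" is the opening, from -1 (shut) to 1 (fully open), so that 0 is half open, set as the call begins (left out, the last holds). The fingers move at their own pace and stop on an object; "grip_force" is the grip in N (left out, the last holds). Time passes only in rows, so rows that do not move let the fingers close. It gives the time, the measured TCP pose, the force, the opening and the grip force at its end, in the units of the state.
- env.get_obs(): the state, without advancing time (a new reading comes with each control period).
- env.get_image(name): name is "scene" or "top" or "wrist"; returns the picture (420x560x3 uint8, red, green, blue); there is no depth.
- env.camera_info(name): a dict with "K" (3x3 intrinsics, pixels), "D" ([k1, k2, p1, p2, k3] as OpenCV has them; the pictures are not rectified), "camera_from_world" (4x4, takes a point from world to camera coordinates); the wrist camera has in their place "T_tool_cam" (4x4, takes a point from camera to tool coordinates, whose origin is the TCP and whose axes are the flange's). Camera axes: x right, y up, looking along -z (the intrinsics and any distortion apply to the point x, -y, -z); pixel columns grow to the right and rows downward; lengths in m; the calibration is good to about 2 mm. A picture is of the moment at which its call begins: read the wrist's pose just before it. camera_info takes no time and is no camera call.
- env.hand_in(): hands the job in; it is judged then, once.
Trained networks look in the newest picture that a camera, given by its name, has taken for a name from the list of things; names that differ only in an ending like _2 or _b are one class to them, and where a whole thing is asked for, a point or a joint stands for the part that bears it (a point fixed in the world has none). Each returns a list of dicts, best first, with "score" (0 to 1); they miss things now and then, are a little off and sometimes report something else, mostly with a low value. They report only what shows in the picture. A call takes as long as a camera call. They do not tell look-alikes from the thing itself.
- env.masks_of(query, camera): "region" (420x560 bool, what is visible of it) and "rect" ([left, top, right, bottom] as shares, 0 to 1, of the picture: columns of its width, rows of its height, round what is visible of it).
- env.pinpoint(query, camera): "point" ([row, column] as shares, 0 to 1, of the picture: columns of its width, rows of its height: a listed point, or the origin of a listed thing).
The state is a dict: "clock": time; "qpos": joint angles; "qvel": joint speeds; "joint_torque": joint torques, N m; "tool_pos": TCP position; "tool_rot": TCP orientation; "wrist_force": force on the tool from outside, world axes, zero at the start; "ft_torque": the same for the moment, N m; "width": opening from 0.0 (shut) to 1.0 (fully open); "grip_force": force on a finger pad.
Only numpy, scipy, OpenCV 4.12 (cv2) and the standard library are available. Lean on these libraries where they do the work, as an engineer would, in place of code of your own. Each camera call takes 0.05 s, during which the arm holds its last target. There are 200 camera calls.

### The job

Load the blue battery pack into the test fixture: slide it along the white deck, without lifting it off the fixture, so that its orange-banded nose tips into the pocket and under the red lip, and seat it until it lies fully flat on the pocket floor. Then fit the loose crank all the way down onto the square shaft of the gearbox and wind it two full turns clockwise (seen from above), so that the yellow bar runs out over the pack. Leave the crank on the shaft, and leave the other things on the bench where they are.

Things in the scene. Friction and masses are not known exactly. Their poses are not given: they have to be found in the camera images.
- fixture: Test fixture fixed to the bench, base 332 x 190 mm. Origin: on the bench under the pocket's centre; x = loading direction (white deck to red lip), y to its left, z up. Heights are above the bench. Pocket: x -61.25 to 61.25, y -37.25 to 37.25 mm, floor at 10 mm; side walls' tops at 36 mm. Gearbox at the -y side: x -58 to 2, y -130 to -62, top 70 mm; its upright shaft at x -28, y -96 mm.
- deck_edge (a point): Middle of the edge where the white deck (top 24 mm above the bench) meets the pocket, 14 mm above its floor; axes as the fixture. The deck runs back 189 mm from here (-x). Its side rails, tops at 34 mm, stand 52 mm off the centre line and over the last 35 mm narrow to the pocket's 37 mm.
- lip (a point): Middle of the red lip's underside, at its edge over the pocket: 53 mm along x from the fixture's origin, 49.5 mm above the bench. The lip is 60 mm wide, 8 mm thick and covers the pocket's last 8 mm. Below it a stop wall ends the pocket (top at 22 mm); the bracket holding the lip stands 7 mm behind the stop's face.
- pack: Blue battery pack, 120 (x) x 72 (y) x 36 mm, 0.4 to 0.75 kg, orange band near its nose (+x end). Origin: centre of its underside. Starts flat on the slick deck, askew. Pushed from behind it is steered by the rails, tips nose-down once its middle is past the deck's edge, and drops flat when its tail clears the edge or is pressed. Seated: origin 10 mm above the bench, 2.5 mm play in x and y.
- crank: Loose steel crank, 0.25 kg, standing on its hub: a square column 28 x 28 x 44 mm high, sides along the crank's x and y. Origin: centre of the hub's underside, where a bevelled 15.5 mm square socket, 24 mm deep, opens downward; it fits the shaft in four ways, a quarter turn apart. A flat arm 14 mm wide, 30 to 38 mm above the origin, runs along +x to the upright black grip.
- grip_mid (a point): On the axis of the crank's black grip, an upright round sleeve of 18 mm diameter that spins freely: 50 mm along the crank's x from the hub's axis, 64 mm above the crank's origin. The sleeve spans 39 to 80 mm above that origin.
- pack_nose (a point): Middle of the pack's lower nose edge (60 mm ahead of its origin).
- shaft_top (a point): Centre of the top of the square steel shaft, 93 mm above the bench. The square is 14 mm wide (11.5 mm over its top 3 mm) with sides along this point's x and y, and it stands 20 mm above a round collar on which the crank's hub comes to rest: seated, the crank's origin is 20 mm below this point.
- shaft (a joint): Turn of the square shaft in rad, growing clockwise seen from above; starts between 0 and 0.5, hard stop at 13.3. It turns easily (under 2 N at the crank's grip) and stays where it is left.
- bar (a joint): Travel of the yellow bar towards the pack in m, 0.0019 per rad of the shaft, driven only by the shaft: 0 = clear of the pocket, 0.025 = run out. Bar underside 50 mm above the bench, so it passes over the pack only when that is seated.
- meter: Yellow hand-held multimeter, 150 x 78 x 36 mm, lying on the bench; origin at the centre of its underside. A bystander, which may have swapped places with the crank.
- spare_pack: Grey spare battery pack, 120 x 72 x 36 mm, lying on the bench; origin at the centre of its underside. A bystander.
- screwdriver: Screwdriver with red handle, 190 mm, lying on the bench along its x. A bystander.
There are look-alikes about, which are no part of the job. Of the things like the pack, leave any that is turquoise; of the rest the larger one is meant.

How it is judged:
By the outcome, as a careful person would: the job done as asked, in the order asked, and still so for the second after the job is handed in, with the robot touching nothing.
It also fails if it takes over 72 s, if anything falls off the work surface, if the arm or the gripper's body presses on something with over 40 N, if the wrist force passes 120 N, or if a joint passes its speed limit or range.

## Working session

There is one attempt and no reset: what is moved stays moved. The work goes in short steps, Python scripts to look and compute and a tool call to move; the robot and the scene stay as the last step left them, time stands still between calls to the robot, and variables do not carry over. Pictures are saved under pics/ and viewed, at most 10 in all, crops included, and the job is handed in when it is done.

Besides the shell and the picture viewer there is one more tool, called after "Call:" as a command line: name --argument value ..., lists and objects as JSON in quotes. move_arm: Moves the arm, as the interface text tells. Its arguments: {"type":"object","properties":{"series":{"type":"array"},"gripper":{"type":"number"},"grip_force":{"type":"number"}},"required":["series"]}

```bash
mkdir -p pics; cat > h.py <<'E'
import numpy as np, cv2, json
from bench import env
from scipy.spatial.transform import Rotation as R
def cam(name):
    ci=env.camera_info(name); K=np.array(ci["K"]);D=np.array(ci["D"])
    if "camera_from_world" in ci: T=np.array(ci["camera_from_world"])
    else:
        o=env.get_obs(); W=np.eye(4); W[:3,:3]=R.from_euler('xyz',o["tool_rot"]).as_matrix(); W[:3,3]=o["tool_pos"]
        T=np.linalg.inv(W@np.array(ci["T_tool_cam"]))
    return K,D,T
def ray(c,rc):  # rc in pixels row,col
    K,D,T=c
    u=cv2.undistortPoints(np.array([[[rc[1],rc[0]]]],float),K,D)[0,0]
    d=T[:3,:3].T@np.array([u[0],-u[1],-1.]); o=-T[:3,:3].T@T[:3,3]
    return o,d
def onz(c,rc,z):
    o,d=ray(c,rc); return o+d*(z-o[2])/d[2]
def proj(c,P):
    K,D,T=c; p=np.atleast_2d(P)@T[:3,:3].T+T[:3,3]; p=p*[1,-1,-1]
    return cv2.projectPoints(p.reshape(-1,1,3),np.zeros(3),np.zeros(3),K,D)[0][:,0,::-1]
def save(name,f):
    im=env.get_image(name); cv2.imwrite(f,im[:,:,::-1]); return im
def pp(q,name):
    return [(round(d["score"],2),np.array(d["point"])*[420,560]) for d in env.pinpoint(q,name)]
E
python3 - <<'E'
from h import *
o=env.get_obs(); print(o["tool_pos"],o["tool_rot"],o["clock"])
a=save("scene","pics/s0.png"); b=save("top","pics/t0.png")
cv2.imwrite("pics/st.png",cv2.resize(np.vstack([a,b])[:,:,::-1],None,fx=0.714,fy=0.714))
Z={"fixture":0,"deck_edge":.024,"lip":.0495,"pack":.024,"pack_nose":.024,"crank":0,"grip_mid":.064,"shaft_top":.093,"meter":0,"spare_pack":0,"screwdriver":0}
for n in ["top","scene"]:
    c=cam(n); print(n,"cam pos",ray(c,(0,0))[0])
    for q,z in Z.items():
        for s,p in pp(q,n): print(q,s,p.round(1),onz(c,p,z).round(4))
E
```

```text
[ 0.16991984 -0.62671802  0.20234992] [-3.13989047e+00  1.39073594e-04  2.64853749e-01] 0.0
top cam pos [ 0.43112777 -0.0011152   0.91833087]
fixture 0.9 [232.  228.8] [0.5173 0.0953 0.    ]
fixture 0.31 [243.6 435.3] [ 0.4826 -0.3927  0.    ]
deck_edge 0.7 [231.6 254.3] [0.5151 0.0343 0.024 ]
deck_edge 0.63 [140.7 125.6] [0.7346 0.3353 0.024 ]
lip 0.95 [225.8 200.6] [0.5275 0.1529 0.0495]
lip 0.19 [219.7 108.9] [0.5441 0.3558 0.0495]
pack 0.96 [314.  310.3] [ 0.3283 -0.0894  0.024 ]
pack 0.86 [233.6 293.3] [ 0.5092 -0.0554  0.024 ]
pack 0.66 [254.2 374.4] [ 0.4591 -0.2404  0.024 ]
pack_nose 0.82 [297.6 293.2] [ 0.3648 -0.0519  0.024 ]
pack_nose 0.71 [257.8 359.8] [ 0.4514 -0.2064  0.024 ]
crank 0.87 [244.3 122.3] [0.4923 0.3429 0.    ]
grip_mid 0.47 [219.5 106. ] [0.5428 0.3562 0.064 ]
shaft_top 0.56 [179.5 240.9] [0.622  0.0596 0.093 ]
shaft_top 0.4 [220.1 103.4] [0.5378 0.3495 0.093 ]
meter 0.62 [244.1 436. ] [ 0.4814 -0.3943  0.    ]
spare_pack 0.97 [141.3 126.2] [0.7412 0.3428 0.    ]
screwdriver 0.89 [158.3 352.4] [ 0.693  -0.2049  0.    ]
scene cam pos [ 1.16598922 -0.68267435  0.76715692]
fixture 0.59 [226.7 306.6] [0.5302 0.1028 0.    ]
deck_edge 0.84 [230.5 286.1] [0.5225 0.0334 0.024 ]
lip 0.75 [181.9 350.6] [0.5318 0.2842 0.0495]
lip 0.73 [204.3 316.3] [0.5294 0.1402 0.0495]
pack 0.95 [228. 198.] [ 0.3537 -0.1034  0.024 ]
pack 0.82 [286.3 188.8] [ 0.4974 -0.2502  0.024 ]
pack 0.78 [245.6 258.1] [ 0.5121 -0.0534  0.024 ]
pack_nose 0.78 [273.9 190.4] [ 0.4695 -0.2227  0.024 ]
pack_nose 0.73 [236.  278.5] [0.5233 0.0052 0.024 ]
crank 0.8 [183.3 348.9] [0.4887 0.3415 0.    ]
grip_mid 0.42 [167.7 367.6] [0.5364 0.3561 0.064 ]
shaft_top 0.6 [220.2 327.3] [0.6267 0.0575 0.093 ]
meter 0.74 [327.6 131.8] [ 0.4832 -0.3915  0.    ]
spare_pack 0.65 [216.3 428.3] [0.7398 0.3488 0.    ]
screwdriver 0.98 [334.1 271. ] [ 0.7033 -0.2136  0.    ]
```

View pics/t0.png

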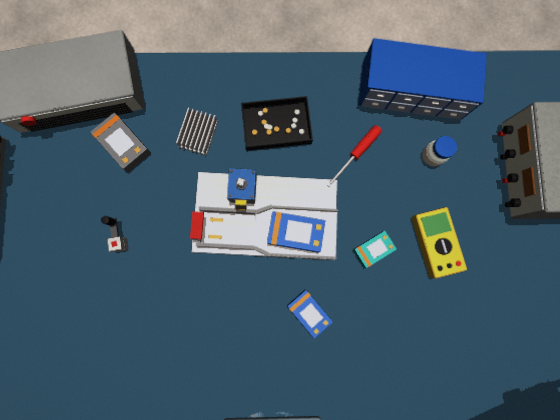

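View pics/s0.png

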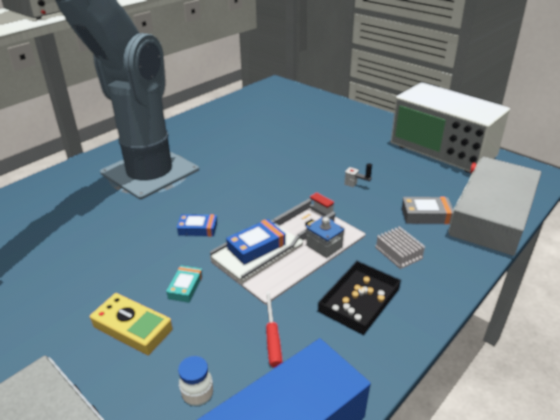

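The top view shows the fixture loading direction running left (world +y). The large blue pack is on the deck at about (row 233, col 295) and the small blue pack at (314, 310) is a look-alike. The crank is at (244, 115), with its grip at (220, 108), and the gearbox shaft at (182, 241). The scene view agrees.

```bash
cat >> h.py <<'E'
from scipy.optimize import least_squares
FP={"fixture":(0,0,0),"deck_edge":(-61.25,0,24),"lip":(53,0,49.5),"shaft_top":(-28,-96,93)}
def fitpose(model,obs,x0):
    # model: name->mm local pts ; obs: list (cam,name,rc) ; x0 x,y,yaw,(z fixed)
    z=x0[3]
    def P(x,n):
        l=np.array(model[n])/1e3; c,s=np.cos(x[2]),np.sin(x[2])
        return np.array([x[0]+c*l[0]-s*l[1],x[1]+s*l[0]+c*l[1],z+l[2]])
    f=lambda x: np.concatenate([proj(c,P(x,n))[0]-rc for c,n,rc in obs])
    r=least_squares(f,x0[:3],loss="soft_l1",x_scale=[.01,.01,.1]); return r.x,f(r.x).reshape(-1,2).round(1)
E
python3 - <<'E'
from h import *
t,s=cam("top"),cam("scene")
obs=[(t,"fixture",(232,228.8)),(t,"deck_edge",(231.6,254.3)),(t,"lip",(225.8,200.6)),(t,"shaft_top",(179.5,240.9)),
(s,"fixture",(226.7,306.6)),(s,"deck_edge",(230.5,286.1)),(s,"lip",(204.3,316.3)),(s,"shaft_top",(220.2,327.3))]
F,r=fitpose(FP,obs,[.517,.095,1.46,0]); print("F",F,r.tolist())
P,r=fitpose({"p":(0,0,0),"n":(60,0,0)},[(t,"p",(233.6,293.3)),(s,"p",(245.6,258.1)),(s,"n",(236,278.5))],[.51,-.054,1.46,.024]);print("pack",P,r.tolist())
C,r=fitpose({"c":(0,0,0),"g":(50,0,64)},[(t,"c",(244.3,122.3)),(t,"g",(219.5,106)),(s,"c",(183.3,348.9)),(s,"g",(167.7,367.6))],[.49,.343,.3,0]);print("crank",C,r.tolist())
# colour check of the big pack: top-face contour in top view
im=cv2.imread("pics/t0.png"); 
for m in env.masks_of("pack","top"):
    c,_=cv2.findContours(m["region"].astype(np.uint8),0,2); print(m["score"],cv2.minAreaRect(max(c,key=len)))
d=np.array([np.cos(F[2]),np.sin(F[2])]); print("tail",P[:2]-.06*np.array([np.cos(P[2]),np.sin(P[2])]),"F->deck start",F[:2]-d*.25025)
E
```

```text
F [0.5250356  0.09557947 1.50816877] [[-3.3, -0.1], [-2.6, -0.1], [-0.4, 2.0], [1.3, -0.9], [0.5, -3.4], [-0.4, -0.1], [-1.6, 1.7], [-2.1, -1.5]]
pack [ 0.51047471 -0.05407545  1.35287026] [[-0.6, -0.6], [-0.2, -0.7], [0.2, -0.1]]
crank [0.49157583 0.34237353 0.26674433] [[0.3, 0.2], [1.3, 0.2], [0.2, 1.0], [0.5, 0.9]]
0.95 ((296.10906982421875, 231.54867553710938), (55.20580291748047, 33.83020782470703), 10.007980346679688)
0.58 ((309.052001953125, 313.2301940917969), (42.21584701538086, 24.83698844909668), 50.710594177246094)
0.57 ((373.89886474609375, 248.93817138671875), (22.683950424194336, 37.2059211730957), 57.9946174621582)
0.24 ((120.37579345703125, 141.86090087890625), (55.812129974365234, 31.862197875976562), 48.23970413208008)
tail [ 0.4975024  -0.11265632] F->deck start [ 0.5093733  -0.15417992]
```

Call:
move_arm --series '[{"tx": 28,"ty": 50,"tz": 8,"rz": -0.0273},{"tx": 28,"ty": 50,"tz": 8,"rz": -0.0273},{"tx": 28,"ty": 50,"tz": 8,"rz": -0.0273},{"tx": 28,"ty": 50,"tz": 8,"rz": -0.0273},{"tx": 28,"ty": 50,"tz": 8,"rz": -0.0273},{"tx": 28,"ty": 50,"tz": 8,"rz": -0.0273},{"tx": 28,"ty": 50,"tz": 8,"rz": -0.0273},{"tx": 28,"ty": 50,"tz": 8,"rz": -0.0273},{"tx": 28,"ty": 50,"tz": 8,"rz": -0.0273},{"tx": 28,"ty": 50,"tz": 8,"rz": -0.0273},{"tx": 28,"ty": 50,"tz": 8,"rz": -0.0273},{"tx": 28,"ty": 50,"tz": 8,"rz": -0.0273}]' --gripper -1

```text
schema error: expected keys tx, ty, tz, rx, ry, rz
```

```bash
python3 - <<'E'
from h import *
o=env.get_obs(); print(o["tool_pos"],o["tool_rot"],o["clock"],o["width"])
c=cam("wrist"); print(ray(c,(210,280)))
save("wrist","pics/w1.png")
Z={"fixture":0,"deck_edge":.024,"lip":.0495,"pack":.024,"pack_nose":.024,"shaft_top":.093}
for q,z in Z.items():
    for s,p in pp(q,"wrist"): print(q,s,p.round(1),onz(c,p,z).round(4))
E
```

```text
[ 0.17015204 -0.62734148  0.20322408] [3.14156639e+00 7.15224397e-06 2.64903241e-01] 1.25 1.0004843062673996
(array([ 0.24684748, -0.60673263,  0.38459432]), array([-0.28474405, -0.10427693, -0.95330151]))
```

View pics/w1.png

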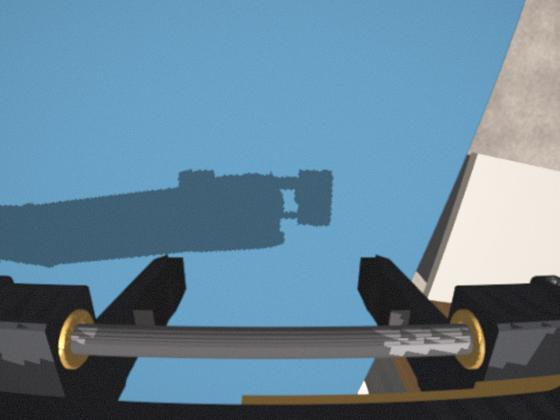

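The wrist picture only shows bare bench and the fingers, because the move was refused (all six keys are needed). I'll resend it.

Call:
move_arm --series '[{"tx": 33,"ty": 52,"tz": 8,"rx": 0,"ry": 0,"rz": -0.0273},{"tx": 33,"ty": 52,"tz": 8,"rx": 0,"ry": 0,"rz": -0.0273},{"tx": 33,"ty": 52,"tz": 8,"rx": 0,"ry": 0,"rz": -0.0273},{"tx": 33,"ty": 52,"tz": 8,"rx": 0,"ry": 0,"rz": -0.0273},{"tx": 33,"ty": 52,"tz": 8,"rx": 0,"ry": 0,"rz": -0.0273},{"tx": 33,"ty": 52,"tz": 8,"rx": 0,"ry": 0,"rz": -0.0273},{"tx": 33,"ty": 52,"tz": 8,"rx": 0,"ry": 0,"rz": -0.0273},{"tx": 33,"ty": 52,"tz": 8,"rx": 0,"ry": 0,"rz": -0.0273},{"tx": 33,"ty": 52,"tz": 8,"rx": 0,"ry": 0,"rz": -0.0273},{"tx": 33,"ty": 52,"tz": 8,"rx": 0,"ry": 0,"rz": -0.0273},{"tx": 33,"ty": 52,"tz": 8,"rx": 0,"ry": 0,"rz": -0.0273},{"tx": 33,"ty": 52,"tz": 8,"rx": 0,"ry": 0,"rz": -0.0273}]' --gripper -1

```text
clock: 3.1
tool_pos: [0.567, -0.0018, 0.2997]
tool_rot: [3.141, -0.001, -0.064]
wrist_force: [0.3, -1.0, -0.4]
width: 0.005
grip_force: 0.0
```

```bash
python3 - <<'E'
from h import *
o=env.get_obs(); print(o["tool_pos"],o["tool_rot"],o["clock"],o["width"])
c=cam("wrist"); print(ray(c,(210,280)))
save("wrist","pics/w1.png")
Z={"fixture":0,"deck_edge":.024,"lip":.0495,"pack":.024,"pack_nose":.024,"shaft_top":.093}
for q,z in Z.items():
    for s,p in pp(q,"wrist"): print(q,s,p.round(1),onz(c,p,z).round(4))
E
```

```text
[ 0.5670401  -0.00180086  0.29974244] [ 3.14133063e+00 -6.72358944e-04 -6.41561840e-02] 3.1 0.0049408515112882795
(array([ 0.64623432, -0.00713734,  0.48116669]), array([-0.30263265, -0.00715176, -0.95346681]))
fixture 0.78 [191.9 211.8] [0.5292 0.0916 0.    ]
fixture 0.25 [223.9  61.2] [0.4928 0.3462 0.    ]
deck_edge 0.63 [199.6 246.6] [0.5202 0.0371 0.024 ]
lip 0.62 [203.3 166.1] [0.5293 0.1474 0.0495]
lip 0.16 [224.5  60.1] [0.5078 0.3119 0.0495]
pack 0.82 [203.1 313.6] [ 0.5085 -0.0603  0.024 ]
pack 0.68 [213.8 430.6] [ 0.4806 -0.2373  0.024 ]
pack 0.61 [299.3 331.3] [ 0.3432 -0.0856  0.024 ]
pack_nose 0.91 [197.5 274. ] [ 0.5208 -0.0029  0.024 ]
pack_nose 0.79 [228.1 403.4] [ 0.4602 -0.1966  0.024 ]
pack_nose 0.75 [278.1 314.6] [ 0.3844 -0.0591  0.024 ]
shaft_top 0.83 [131.2 210.2] [0.6248 0.0659 0.093 ]
```

View pics/w1.png

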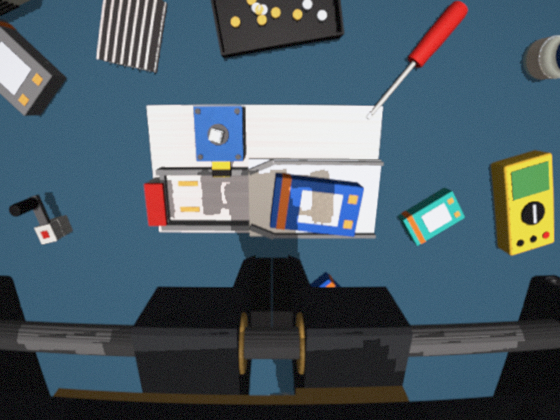

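The wrist view shows the fixture square with the image. The shaft is at about (134, 217), the pack at (203, 315) and the lip at (203, 155), which is consistent with the fit. Next I move behind the pack's tail.

Call:
move_arm --series '[{"tx": -14.5,"ty": -39,"tz": -40,"rx": 0,"ry": 0,"rz": 0},{"tx": -14.5,"ty": -39,"tz": -40,"rx": 0,"ry": 0,"rz": 0},{"tx": -14.5,"ty": -39,"tz": -40,"rx": 0,"ry": 0,"rz": 0},{"tx": -14.5,"ty": -39,"tz": -40,"rx": 0,"ry": 0,"rz": 0},{"tx": 0,"ty": 0,"tz": -50,"rx": 0,"ry": 0,"rz": 0},{"tx": 0,"ty": 0,"tz": -40,"rx": 0,"ry": 0,"rz": 0},{"tx": 0,"ty": 0,"tz": -20,"rx": 0,"ry": 0,"rz": 0},{"tx": 0,"ty": 0,"tz": 0,"rx": 0,"ry": 0,"rz": 0}]'

```text
clock: 4.45
tool_pos: [0.5061, -0.1604, 0.0281]
tool_rot: [3.142, 0.003, -0.065]
wrist_force: [0.1, -0.4, 0.7]
width: 0.006
grip_force: 0.0
```

Call:
move_arm --series '[{"tx": 1,"ty": 11,"tz": 0,"rx": 0,"ry": 0,"rz": 0},{"tx": 1,"ty": 11,"tz": 0,"rx": 0,"ry": 0,"rz": 0},{"tx": 1,"ty": 11,"tz": 0,"rx": 0,"ry": 0,"rz": 0},{"tx": 1,"ty": 11,"tz": 0,"rx": 0,"ry": 0,"rz": 0},{"tx": 1,"ty": 11,"tz": 0,"rx": 0,"ry": 0,"rz": 0},{"tx": 1,"ty": 11,"tz": 0,"rx": 0,"ry": 0,"rz": 0},{"tx": 1,"ty": 11,"tz": 0,"rx": 0,"ry": 0,"rz": 0},{"tx": 1,"ty": 11,"tz": 0,"rx": 0,"ry": 0,"rz": 0},{"tx": 0.7,"ty": 8,"tz": 0,"rx": 0,"ry": 0,"rz": 0},{"tx": 0.5,"ty": 6,"tz": 0,"rx": 0,"ry": 0,"rz": 0},{"tx": 0,"ty": 4,"tz": 0,"rx": 0,"ry": 0,"rz": 0},{"tx": 0,"ty": 0,"tz": 0,"rx": 0,"ry": 0,"rz": 0}]'

```text
clock: 5.95
tool_pos: [0.5173, -0.0532, 0.0292]
tool_rot: [3.142, 0.0, -0.063]
wrist_force: [-0.6, -0.2, -0.6]
width: 0.004
grip_force: 0.0
```

```bash
python3 - <<'E'
from h import *
a=save("scene","pics/s2.png");b=save("top","pics/t2.png")
A=cv2.resize(a[150:300,180:390],(800,571))[:300] if 0 else cv2.resize(a[170:275,200:380],(514,300))
B=cv2.resize(b[160:265,170:350],(514,300))
cv2.imwrite("pics/v2.png",np.vstack([A,B])[:,:,::-1])
for n in ["scene","top"]:
    env.get_image(n)
    for q in ["pack","pack_nose"]:
        for s,p in pp(q,n)[:3]: print(n,q,s,p.round(1),onz(cam(n),p,.024).round(4))
E
```

```text
scene pack 0.82 [288.6 187.5] [ 0.5007 -0.2565  0.024 ]
scene pack 0.63 [248.4 256.6] [ 0.5166 -0.063   0.024 ]
scene pack_nose 0.79 [237.5 276.9] [ 0.5244 -0.0016  0.024 ]
scene pack_nose 0.79 [232.8 214.9] [ 0.3994 -0.0884  0.024 ]
scene pack_nose 0.61 [272.2 189.6] [ 0.4639 -0.2204  0.024 ]
top pack 0.81 [313.2 309.8] [ 0.33   -0.0883  0.024 ]
top pack 0.56 [251.1 374.7] [ 0.4661 -0.2414  0.024 ]
top pack_nose 0.61 [292.9 292.1] [ 0.3752 -0.0496  0.024 ]
```

View pics/v2.png

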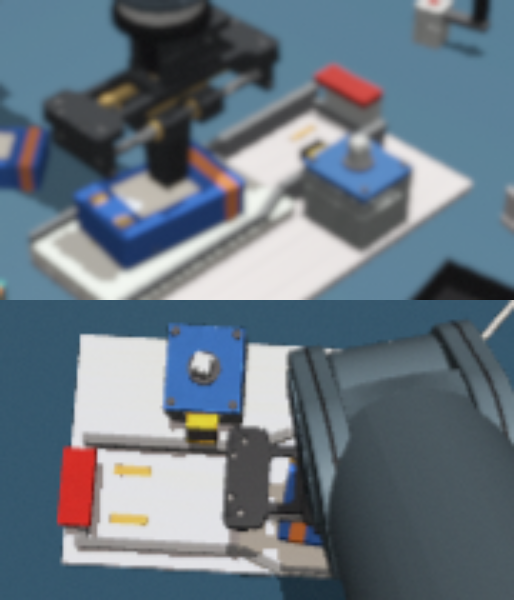

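```bash
python3 - <<'E'
from h import *
o=env.get_obs(); print(o["tool_pos"],o["clock"],o["wrist_force"])
c=cam("scene"); print(proj(c,o["tool_pos"]), onz(c,(234.8,259.5),.06),onz(c,(234.8,259.5),.03))
c=cam("wrist"); im=save("wrist","pics/w3.png")
E
```

```text
[ 0.51730109 -0.05352151  0.02920831] 6.35 [ 0.65081656 -0.27991342 -0.56361617]
[[244.84467337 259.57895588]] [ 0.51885363 -0.05385464  0.06      ] [ 0.49139994 -0.02717797  0.03      ]
```

View pics/w3.png

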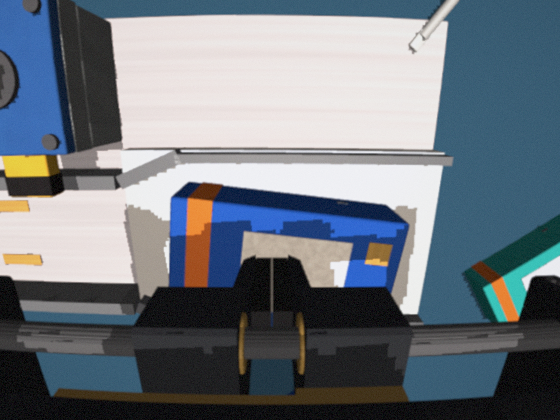

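The wrist picture shows the fingertip at (257, 272) in front of the pack's label, and the pack has not moved. I'll check whether the tip really is at the TCP.

```bash
python3 - <<'E'
from h import *
o=env.get_obs();c=cam("wrist"); Rm=R.from_euler('xyz',o["tool_rot"]).as_matrix()
for z in [0,-.01,-.02,-.03,-.04,-.05,-.064]: print(z,proj(c,o["tool_pos"]+Rm@[0,0,z]).round(1))
print(env.camera_info("wrist")["T_tool_cam"])
for q in ["pack","pack_nose","deck_edge","lip","shaft_top"]:
    z={"lip":.0495,"shaft_top":.093}.get(q,.024)
    for s,p in pp(q,"wrist")[:3]: print(q,s,p.round(1),onz(c,p,z).round(4))
print(np.abs(o["joint_torque"]).round(1), o["qpos"])
w=[];
E
```

```text
0 [[244.6 271. ]]
-0.01 [[251.6 270.9]]
-0.02 [[259.3 270.9]]
-0.03 [[267.9 270.9]]
-0.04 [[277.4 270.9]]
-0.05 [[288.2 270.8]]
-0.064 [[305.7 270.8]]
[[-2.65035302e-04  9.51486433e-01  3.07690586e-01  7.94950916e-02]
 [ 9.99999953e-01  2.04391069e-04  2.29321156e-04  2.95358052e-04]
 [ 1.55306761e-04  3.07690633e-01 -9.51486443e-01 -1.81371002e-01]
 [ 0.00000000e+00  0.00000000e+00  0.00000000e+00  1.00000000e+00]]
pack 0.73 [263.8 524. ] [ 0.4889 -0.2228  0.024 ]
pack 0.64 [249.2 280.4] [ 0.5115 -0.059   0.024 ]
pack_nose 0.92 [294.1 475. ] [ 0.4685 -0.1905  0.024 ]
pack_nose 0.44 [390.6 288.5] [ 0.3938 -0.0589  0.024 ]
deck_edge 0.97 [243.5 130. ] [0.5211 0.0357 0.024 ]
[ 0.  50.4  1.9 15.7  0.   0.1  0. ] [ 0.17959048  0.59444029 -0.20742747  1.97971012  0.20963527  0.58764081
 -1.80207965]
```

```bash
python3 - <<'E'
from h import *
o=env.get_obs();c=cam("wrist"); Rm=R.from_euler('xyz',o["tool_rot"]).as_matrix()
for p in [(.009,0,0),(-.009,0,0),(.009,0,-.03),(-.009,0,-.03)]: print(p,proj(c,o["tool_pos"]+Rm@p).round(1))
for f in ["w1","w3"]:
    g=cv2.imread(f"pics/{f}.png")
    for col in (255,262,285): print(f,col,g[236:300:4,col].sum(1).tolist())
print(o["tool_pos"])
a=cv2.imread("pics/s2.png"); print([(r,a[r,259].tolist()) for r in range(222,262,3)])
E
```

```text
(0.009, 0, 0) [[230.7 271. ]]
(-0.009, 0, 0) [[258. 271.]]
(0.009, 0, -0.03) [[252.1 270.9]]
(-0.009, 0, -0.03) [[283.1 270.9]]
w1 255 [315, 155, 166, 158, 162, 107, 38, 79, 50, 39, 55, 19, 43, 54, 47, 40]
w1 262 [250, 162, 161, 168, 157, 157, 36, 54, 39, 22, 38, 22, 54, 53, 25, 28]
w1 285 [254, 162, 158, 166, 159, 163, 32, 67, 47, 32, 31, 56, 35, 47, 42, 48]
w3 255 [540, 546, 548, 514, 508, 284, 32, 44, 33, 0, 11, 51, 47, 34, 6, 58]
w3 262 [512, 507, 534, 534, 531, 499, 42, 39, 55, 68, 57, 33, 64, 50, 45, 24]
w3 285 [450, 531, 542, 533, 515, 497, 53, 58, 66, 32, 33, 31, 42, 15, 42, 33]
[ 0.51729546 -0.05336561  0.02922091]
[(222, [27, 26, 25]), (225, [25, 23, 23]), (228, [27, 25, 24]), (231, [27, 25, 24]), (234, [50, 53, 53]), (237, [159, 168, 174]), (240, [170, 175, 179]), (243, [151, 90, 61]), (246, [158, 88, 48]), (249, [98, 54, 30]), (252, [97, 52, 29]), (255, [99, 58, 38]), (258, [201, 203, 198]), (261, [236, 242, 238])]
```

Call:
move_arm --series '[{"tx": 0,"ty": 0,"tz": -1,"rx": 0,"ry": 0,"rz": 0},{"tx": 0,"ty": 0,"tz": -1,"rx": 0,"ry": 0,"rz": 0}]'

```text
clock: 6.9
tool_pos: [0.5173, -0.0533, 0.0271]
tool_rot: [3.142, 0.0, -0.063]
wrist_force: [-0.6, 0.7, 0.5]
width: 0.008
grip_force: 0.0
```

Call:
move_arm --series '[{"tx": 0,"ty": 0,"tz": 13,"rx": 0,"ry": 0,"rz": 0},{"tx": -4,"ty": -50,"tz": 0,"rx": 0,"ry": 0,"rz": 0},{"tx": -4,"ty": -50,"tz": 0,"rx": 0,"ry": 0,"rz": 0},{"tx": 0,"ty": 0,"tz": -10,"rx": 0,"ry": 0,"rz": 0},{"tx": 0,"ty": 0,"tz": -8,"rx": 0,"ry": 0,"rz": 0},{"tx": 0,"ty": 0,"tz": -3,"rx": 0,"ry": 0,"rz": 0},{"tx": 0,"ty": 0,"tz": -3,"rx": 0,"ry": 0,"rz": 0}]'

```text
clock: 7.78
tool_pos: [0.5096, -0.152, 0.0161]
tool_rot: [-3.141, 0.0, -0.061]
wrist_force: [-0.0, -0.4, 0.8]
width: 0.003
grip_force: 0.0
```

```bash
python3 - <<'E'
from h import *
o=env.get_obs();c=cam("wrist");save("wrist","pics/w4.png")
a=save("scene","pics/s4.png"); 
sc=cam("scene");p=proj(sc,o["tool_pos"])[0]; print(o["tool_pos"],p)
r,q=int(p[0]),int(p[1])
cv2.imwrite("pics/v4.png",cv2.resize(a[r-80:r+40,q-60:q+120],(780,520))[:,:,::-1])
E
```

```text
[ 0.50955677 -0.1519673   0.0161055 ] [268.67350984 226.68955228]
```

View pics/v4.png

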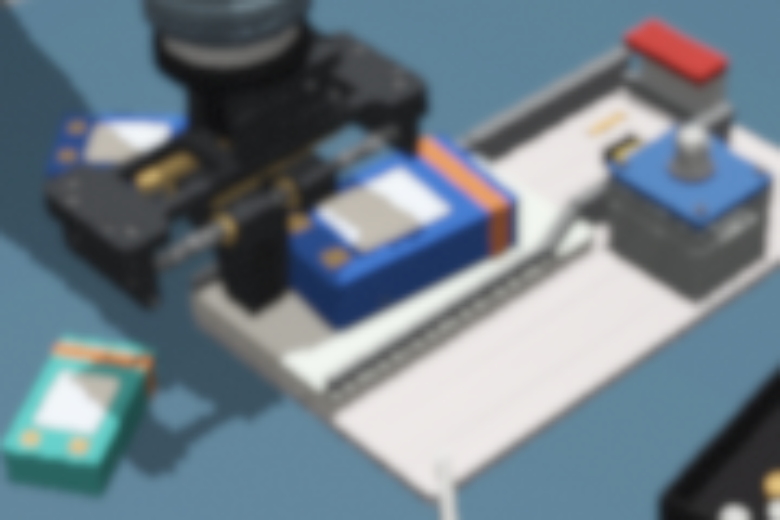

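The crop shows the shut fingertip at about (310, 255) behind the pack's tail, roughly 9 px above the projected TCP. The rendered tips therefore sit above the stated TCP. I'll quantify the tip and body heights.

```bash
python3 - <<'E'
from h import *
o=env.get_obs();c=cam("scene"); Rm=R.from_euler('xyz',o["tool_rot"]).as_matrix()
q=int(226.69)-60; r=268-80
def crop(p): p=proj(c,p)[0]; return ((p-[r,q])*[520/120,780/180]).round(0)
for dz in [0,.02,.03,.04,.064]:
    print("tip",dz,[crop(o["tool_pos"]+Rm@[sx*.009,sy*.0175,0]+[0,0,dz]).tolist() for sx,sy in [(1,1),(1,-1),(-1,1)]])
for dz in [.03,.045,.064,.08,.1]:
    print("body",dz,[crop(o["tool_pos"]+Rm@[sx*.0375,sy*.0935,0]+[0,0,dz]).tolist() for sx,sy in [(1,1),(-1,1),(1,-1)]])
print(crop([.5096,-.154,.024]), crop([.619,.0616,.093]),crop([.5283,.1485,.0575]))
E
```

```text
tip 0 [[375.0, 247.0], [342.0, 299.0], [358.0, 225.0]]
tip 0.02 [[345.0, 244.0], [313.0, 297.0], [329.0, 221.0]]
tip 0.03 [[331.0, 242.0], [299.0, 295.0], [314.0, 220.0]]
tip 0.04 [[315.0, 240.0], [284.0, 294.0], [299.0, 218.0]]
tip 0.064 [[279.0, 236.0], [247.0, 291.0], [262.0, 214.0]]
body 0.03 [[433.0, 155.0], [357.0, 64.0], [257.0, 442.0]]
body 0.045 [[410.0, 152.0], [335.0, 60.0], [235.0, 441.0]]
body 0.064 [[381.0, 147.0], [306.0, 55.0], [206.0, 440.0]]
body 0.08 [[355.0, 144.0], [280.0, 51.0], [181.0, 440.0]]
body 0.1 [[323.0, 139.0], [248.0, 45.0], [150.0, 439.0]]
[340. 259.] [130. 692.] [ 52. 659.]
```

Call:
move_arm --series '[{"tx": 0,"ty": 0,"tz": -8,"rx": 0,"ry": 0,"rz": 0},{"tx": 0,"ty": 0,"tz": -6,"rx": 0,"ry": 0,"rz": 0},{"tx": 0,"ty": 0,"tz": -3,"rx": 0,"ry": 0,"rz": 0},{"tx": 0,"ty": 0,"tz": -2,"rx": 0,"ry": 0,"rz": 0},{"tx": 0,"ty": 0,"tz": -2,"rx": 0,"ry": 0,"rz": 0}]'

```text
clock: 8.5
tool_pos: [0.5094, -0.1534, -0.0048]
tool_rot: [3.142, -0.0, -0.063]
wrist_force: [-0.2, -0.2, 0.8]
width: 0.005
grip_force: 0.0
```

```bash
python3 -c "
from bench import env
print(env.grip_depth)"
```

```text
0.0187
```

Call:
move_arm --series '[{"tx": 0,"ty": 0,"tz": -2,"rx": 0,"ry": 0,"rz": 0},{"tx": 0,"ty": 0,"tz": -1,"rx": 0,"ry": 0,"rz": 0},{"tx": 0,"ty": 0,"tz": -1,"rx": 0,"ry": 0,"rz": 0},{"tx": 0,"ty": 0,"tz": 0,"rx": 0,"ry": 0,"rz": 0}]'

```text
clock: 9.0
tool_pos: [0.5093, -0.1533, -0.0088]
tool_rot: [-3.142, 0.0, -0.063]
wrist_force: [0.2, 0.5, 0.2]
width: 0.002
grip_force: 0.0
```

Call:
move_arm --series '[{"tx": 0,"ty": 0,"tz": -1,"rx": 0,"ry": 0,"rz": 0},{"tx": 0,"ty": 0,"tz": -1,"rx": 0,"ry": 0,"rz": 0},{"tx": 0,"ty": 0,"tz": -1,"rx": 0,"ry": 0,"rz": 0},{"tx": 0,"ty": 0,"tz": 0,"rx": 0,"ry": 0,"rz": 0}]'

```text
clock: 9.5
tool_pos: [0.5094, -0.1534, -0.0111]
tool_rot: [3.141, 0.0, -0.063]
wrist_force: [-3.5, 0.8, 9.9]
width: 0.005
grip_force: 5.0
```

Contact with the deck puts the tip 35 mm above the reported TCP z. Now I push.

Call:
move_arm --series '[{"tx": 0,"ty": 0,"tz": 6,"rx": 0,"ry": 0,"rz": 0},{"tx": 0.7,"ty": 11,"tz": 0,"rx": 0,"ry": 0,"rz": 0},{"tx": 0.7,"ty": 11,"tz": 0,"rx": 0,"ry": 0,"rz": 0},{"tx": 0.7,"ty": 11,"tz": 0,"rx": 0,"ry": 0,"rz": 0},{"tx": 0.7,"ty": 11,"tz": 0,"rx": 0,"ry": 0,"rz": 0},{"tx": 0.7,"ty": 11,"tz": 0,"rx": 0,"ry": 0,"rz": 0},{"tx": 0.7,"ty": 11,"tz": 0,"rx": 0,"ry": 0,"rz": 0},{"tx": 0.7,"ty": 11,"tz": 0,"rx": 0,"ry": 0,"rz": 0},{"tx": 0.7,"ty": 11,"tz": 0,"rx": 0,"ry": 0,"rz": 0},{"tx": 0.7,"ty": 11,"tz": 0,"rx": 0,"ry": 0,"rz": 0},{"tx": 0.7,"ty": 11,"tz": 0,"rx": 0,"ry": 0,"rz": 0},{"tx": 0,"ty": 5,"tz": 0,"rx": 0,"ry": 0,"rz": 0}]'

```text
clock: 11.0
tool_pos: [0.5161, -0.0367, -0.0059]
tool_rot: [-3.141, 0.001, -0.061]
wrist_force: [0.2, -0.4, 0.1]
width: -0.001
grip_force: 0.0
```

```bash
python3 - <<'E'
from h import *
a=save("scene","pics/s5.png");b=save("wrist","pics/w5.png")
A=cv2.resize(a[165:275,210:380],(464,300)); B=cv2.resize(b,(400,300))
cv2.imwrite("pics/v5.png",np.hstack([A,B])[:,:800,::-1])
for q in ["pack","pack_nose"]:
  for s,p in pp(q,"scene")[:3]: print(q,s,p.round(1),onz(cam("scene"),p,.024).round(4))
E
```

```text
pack 0.82 [287.9 188.4] [ 0.5005 -0.2539  0.024 ]
pack 0.81 [229.4 199.2] [ 0.3602 -0.1051  0.024 ]
pack 0.74 [232.2 289.3] [0.5328 0.0335 0.024 ]
pack_nose 0.89 [225.2 301.7] [0.537  0.0749 0.024 ]
pack_nose 0.73 [274.  191.4] [ 0.4714 -0.2215  0.024 ]
pack_nose 0.63 [230.4 216.5] [ 0.3952 -0.0794  0.024 ]
```

Call:
move_arm --series '[{"tx": 0.4,"ty": 6,"tz": 0,"rx": 0,"ry": 0,"rz": 0},{"tx": 0.4,"ty": 6,"tz": 0,"rx": 0,"ry": 0,"rz": 0},{"tx": 0.4,"ty": 6,"tz": 0,"rx": 0,"ry": 0,"rz": 0},{"tx": 0.4,"ty": 6,"tz": 0,"rx": 0,"ry": 0,"rz": 0},{"tx": 0.4,"ty": 6,"tz": 0,"rx": 0,"ry": 0,"rz": 0},{"tx": 0.4,"ty": 6,"tz": 0,"rx": 0,"ry": 0,"rz": 0},{"tx": 0.3,"ty": 4,"tz": 0,"rx": 0,"ry": 0,"rz": 0},{"tx": 0,"ty": 0,"tz": 0,"rx": 0,"ry": 0,"rz": 0}]'

```text
clock: 12.2
tool_pos: [0.5191, 0.0024, -0.0057]
tool_rot: [-3.141, -0.0, -0.062]
wrist_force: [-0.5, -0.3, 0.1]
width: 0.007
grip_force: 0.0
```

```bash
python3 - <<'E'
from h import *
a=save("scene","pics/s6.png");b=save("wrist","pics/w6.png")
A=cv2.resize(a[165:265,220:380],(480,300)); B=cv2.resize(b,(400,300))
cv2.imwrite("pics/v6.png",np.vstack([A,np.hstack([B,np.zeros((300,80,3),np.uint8)])])[:,:,::-1])
for q in ["pack","pack_nose"]:
  for s,p in pp(q,"scene")[:3]: print(q,s,p.round(1),onz(cam("scene"),p,.024).round(4))
E
```

```text
pack 0.94 [229.4 199.7] [ 0.3611 -0.1043  0.024 ]
pack 0.77 [288.4 186.8] [ 0.4993 -0.2571  0.024 ]
pack 0.74 [223.4 296.2] [0.522  0.0715 0.024 ]
pack_nose 0.79 [229.7 215.3] [ 0.3908 -0.0795  0.024 ]
pack_nose 0.63 [218.1 313. ] [0.5391 0.1163 0.024 ]
pack_nose 0.58 [272.6 191.2] [ 0.4675 -0.2189  0.024 ]
```

View pics/v6.png

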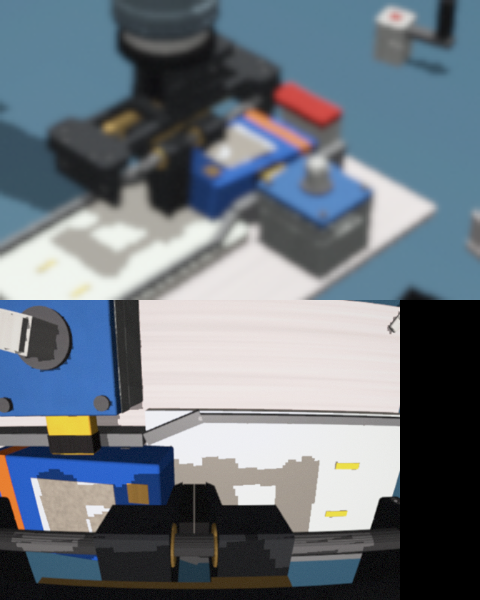

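The pack is tipped nose-down between the walls, with its nose just short of the lip and the finger behind its tail. I'll keep pushing.

Call:
move_arm --series '[{"tx": 0.2,"ty": 3,"tz": 0,"rx": 0,"ry": 0,"rz": 0},{"tx": 0.2,"ty": 3,"tz": 0,"rx": 0,"ry": 0,"rz": 0},{"tx": 0.2,"ty": 3,"tz": 0,"rx": 0,"ry": 0,"rz": 0},{"tx": 0.2,"ty": 3,"tz": 0,"rx": 0,"ry": 0,"rz": 0},{"tx": 0.1,"ty": 2,"tz": 0,"rx": 0,"ry": 0,"rz": 0},{"tx": 0,"ty": 0,"tz": 0,"rx": 0,"ry": 0,"rz": 0}]'

```text
clock: 13.15
tool_pos: [0.52, 0.0161, -0.0058]
tool_rot: [-3.141, -0.0, -0.062]
wrist_force: [0.1, 0.4, -0.1]
width: 0.01
grip_force: 0.1
```

Call:
move_arm --series '[{"tx": 0.1,"ty": 1.5,"tz": 0,"rx": 0,"ry": 0,"rz": 0},{"tx": 0.1,"ty": 1.5,"tz": 0,"rx": 0,"ry": 0,"rz": 0},{"tx": 0,"ty": 0,"tz": 0,"rx": 0,"ry": 0,"rz": 0}]'

```text
clock: 13.52
tool_pos: [0.5201, 0.0188, -0.0058]
tool_rot: [-3.142, 0.0, -0.063]
wrist_force: [-0.3, -0.3, -0.5]
width: 0.004
grip_force: 0.4
```

```bash
python3 - <<'E'
from h import *
a=save("scene","pics/s7.png");b=save("wrist","pics/w7.png")
A=cv2.resize(a[175:245,250:370],(514,300)); B=cv2.resize(b[210:420,0:360],(514,300))
cv2.imwrite("pics/v7.png",np.vstack([A,B])[:,:,::-1])
E
```

```text
(no output)
```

View pics/v7.png

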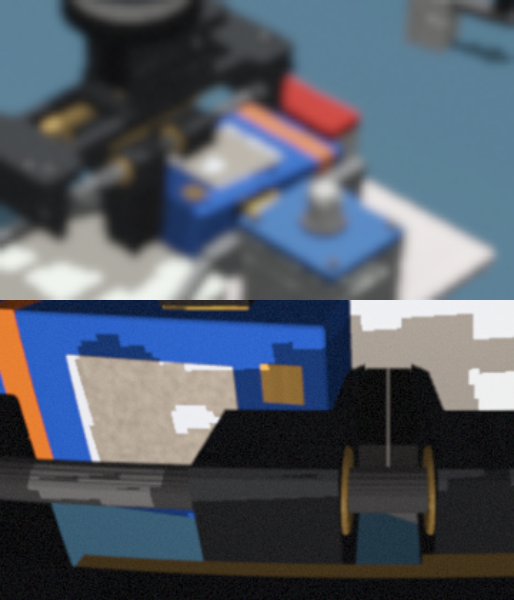

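Call:
move_arm --series '[{"tx": 0.1,"ty": 1.5,"tz": 0,"rx": 0,"ry": 0,"rz": 0},{"tx": 0.1,"ty": 1.5,"tz": 0,"rx": 0,"ry": 0,"rz": 0},{"tx": 0.1,"ty": 1.5,"tz": 0,"rx": 0,"ry": 0,"rz": 0},{"tx": 0,"ty": 0,"tz": 0,"rx": 0,"ry": 0,"rz": 0}]'

```text
clock: 14.12
tool_pos: [0.5203, 0.0223, -0.0058]
tool_rot: [3.141, 0.0, -0.063]
wrist_force: [0.4, -4.3, -0.0]
width: 0.005
grip_force: 2.3
```

Call:
move_arm --series '[{"tx": 0,"ty": 1,"tz": 0,"rx": 0,"ry": 0,"rz": 0},{"tx": 0,"ty": 1,"tz": 0,"rx": 0,"ry": 0,"rz": 0},{"tx": 0,"ty": 0,"tz": 0,"rx": 0,"ry": 0,"rz": 0}]'

```text
clock: 14.5
tool_pos: [0.5202, 0.0223, -0.0058]
tool_rot: [3.139, 0.001, -0.065]
wrist_force: [-0.7, -9.2, 1.6]
width: 0.007
grip_force: 4.7
```

```bash
python3 - <<'E'
from h import *
a=save("scene","pics/s8.png")
for q in ["pack","pack_nose"]:
  for s,p in pp(q,"scene")[:4]: print(q,s,p.round(1),onz(cam("scene"),p,.024).round(4),onz(cam("scene"),p,.010).round(4))
F=[.525,.0956,1.508];c=cam("scene")
T=lambda x,y,z:proj(c,[F[0]+.0627*x/1e3+.998*-y/1e3, F[1]+.998*x/1e3+.0627*y/1e3,z/1e3])[0].round(1)
print("tail top corner -y: flat",T(-60,-36,46),"up",T(-58,-36,60)," bottom",T(-60,-36,10),T(-60,-36,24))
E
```

```text
pack 0.92 [223.9 303.1] [0.5362 0.0813 0.024 ] [0.5244 0.0957 0.01  ]
pack 0.87 [228.1 197.4] [ 0.3528 -0.1047  0.024 ] [ 0.3375 -0.0938  0.01  ]
pack 0.59 [286.4 190.3] [ 0.5    -0.2482  0.024 ] [ 0.4874 -0.24    0.01  ]
pack_nose 0.91 [273.3 189.6] [ 0.4667 -0.2227  0.024 ] [ 0.4535 -0.214   0.01  ]
pack_nose 0.81 [229.7 216.5] [ 0.393  -0.0775  0.024 ] [ 0.3784 -0.0661  0.01  ]
pack_nose 0.62 [211.1 320.6] [0.5344 0.1529 0.024 ] [0.5225 0.1686 0.01  ]
tail top corner -y: flat [229.1 297. ] up [224.  297.6]  bottom [240.9 296.8] [236.4 296.9]
```

Call:
move_arm --series '[{"tx": 0,"ty": -8,"tz": 0,"rx": 0,"ry": 0,"rz": 0},{"tx": 0,"ty": 0,"tz": 46,"rx": 0,"ry": 0,"rz": 0},{"tx": 2,"ty": 36,"tz": 0,"rx": 0,"ry": 0,"rz": 0},{"tx": 0,"ty": 0,"tz": -12,"rx": 0,"ry": 0,"rz": 0},{"tx": 0,"ty": 0,"tz": -5,"rx": 0,"ry": 0,"rz": 0},{"tx": 0,"ty": 0,"tz": -3,"rx": 0,"ry": 0,"rz": 0},{"tx": 0,"ty": 0,"tz": -3,"rx": 0,"ry": 0,"rz": 0},{"tx": 0,"ty": 0,"tz": 0,"rx": 0,"ry": 0,"rz": 0}]'

```text
clock: 15.65
tool_pos: [0.5222, 0.0528, 0.017]
tool_rot: [3.141, 0.0, -0.063]
wrist_force: [0.3, 0.0, 0.2]
width: 0.002
grip_force: 0.0
```

Call:
move_arm --series '[{"tx": 0,"ty": 0,"tz": -2,"rx": 0,"ry": 0,"rz": 0},{"tx": 0,"ty": 0,"tz": -2,"rx": 0,"ry": 0,"rz": 0},{"tx": 0,"ty": 0,"tz": -2,"rx": 0,"ry": 0,"rz": 0},{"tx": 0,"ty": 0,"tz": -1,"rx": 0,"ry": 0,"rz": 0},{"tx": 0,"ty": 0,"tz": 0,"rx": 0,"ry": 0,"rz": 0}]'

```text
clock: 16.27
tool_pos: [0.5225, 0.0532, 0.011]
tool_rot: [3.141, -0.0, -0.063]
wrist_force: [-3.1, -0.6, 10.9]
width: 0.004
grip_force: 5.2
```

The pack is seated: contact came at 46 mm true height. Next is a look at the shaft.

Call:
move_arm --series '[{"tx": 0,"ty": 0,"tz": 60,"rx": 0,"ry": 0,"rz": 0},{"tx": 0,"ty": 0,"tz": 60,"rx": 0,"ry": 0,"rz": 0},{"tx": 44,"ty": 4,"tz": 40,"rx": 0,"ry": 0,"rz": 0},{"tx": 44,"ty": 4,"tz": 40,"rx": 0,"ry": 0,"rz": 0},{"tx": 44,"ty": 4,"tz": 0,"rx": 0,"ry": 0,"rz": 0},{"tx": 0,"ty": 0,"tz": 0,"rx": 0,"ry": 0,"rz": 0},{"tx": 0,"ty": 0,"tz": 0,"rx": 0,"ry": 0,"rz": 0}]' --gripper 1

```text
clock: 17.15
tool_pos: [0.6532, 0.0651, 0.2094]
tool_rot: [3.141, 0.002, -0.063]
wrist_force: [0.4, -0.0, 0.4]
width: 0.776
grip_force: 0.0
```

```bash
python3 - <<'E'
from h import *
o=env.get_obs(); print(o["tool_pos"],o["tool_rot"],o["clock"],o["width"])
c=cam("wrist"); b=save("wrist","pics/w9.png")
for q,z in {"shaft_top":.093,"lip":.0495,"pack":.01,"pack_nose":.01,"deck_edge":.024}.items():
  for s,p in pp(q,"wrist")[:2]: print(q,s,p.round(1),onz(c,p,z).round(4))
p=proj(c,[.619,.0616,.093])[0]; print(p)
r,q=int(p[0]),int(p[1])
g=cv2.cvtColor(b,6)[r-26:r+26:1,q-30:q+30]
print("\n".join("".join("%x"%(v//16) for v in row) for row in g))
E
```

```text
[0.65322133 0.0651006  0.20936939] [ 3.14118484e+00  2.09879587e-03 -6.25789580e-02] 17.15 0.7756488202455822
shaft_top 0.63 [224.3 276.6] [0.6232 0.0616 0.093 ]
lip 0.79 [292.1 208.1] [0.525  0.1496 0.0495]
pack 0.84 [286.2 496.5] [ 0.4803 -0.2398  0.01  ]
pack 0.71 [276.6 251.3] [0.5212 0.0996 0.01  ]
pack_nose 0.73 [354.5 363.2] [ 0.3801 -0.0536  0.01  ]
deck_edge 0.89 [279.7 299. ] [0.5206 0.0378 0.024 ]
[228.29758799 276.86066894]
986554554555555555455545555555555555555555555555555775555545
986555555555555455555555555555555555555555555555546886555555
987545555455545555555555555555555555555545555555456885555555
986555555555555544555555555555445555555554555554556886455555
986555544555555454555555555555555555555555555555556886555555
987554555555555455555555555554544555555555555455556886545555
888555555555555555555555555444344444545555555555555665555555
998655554554555555555555444433433333445555555555455555555555
998655555555555554455554433333334333334455555555555554555555
898655555555554555555543333333443343334345554555555555455545
98865545555555555555543333443444434343334445454545
[... 1811 characters left out ...]
5445444544445444454443333446b
33334433333444444545555445445545444454444444454444433333446b
22234433333344555454555544454454444454554445444444433343456b
22234443333345554455455555555444445544445444444544343333446a
222344433334444545544445555455554544444454445544444434444457
222344433444545555554445555454445555444444545444444443344444
222344444444444444444555454545555545455454444444444443434442
222334333334434433434555555555555555555555443443344333333333
333334333433343333335666666666666666666665433333333333333444
544444444445444444445676666666666666666665544444444444444555
555555555555555555555666666666666666666666555555555555555666
555555555555555555545666666666666666666665555555555555555677
```

```bash
cat >> h.py <<'E'
def sq(im,c,rc,half,th,z):
    g=cv2.cvtColor(im,6); r,q=int(rc[0])-half,int(rc[1])-half
    k=4; G=cv2.resize(g[r:r+2*half,q:q+2*half],None,fx=k,fy=k,interpolation=cv2.INTER_CUBIC)
    n,l,st,ce=cv2.connectedComponentsWithStats((G>=th).astype(np.uint8))
    i=l[2*half*k//2-4:2*half*k//2+4,2*half*k//2-4:2*half*k//2+4].max()
    ys,xs=np.where(l==i)
    P=np.array([onz(c,((y+.5)/k-.5+r,(x+.5)/k-.5+q),z)[:2]*1e3 for y,x in zip(ys,xs)],np.float32)
    return cv2.minAreaRect(P)
E
python3 - <<'E'
from h import *
b=cv2.imread("pics/w9.png")[:,:,::-1].copy(); c=cam("wrist")
for th in (120,128,136,142): print(th,sq(b,c,(227,278),14,th,.093))
E
```

```text
120 ((621.0701293945312, 60.79828643798828), (13.60595417022705, 13.885644912719727), 70.8651351928711)
128 ((620.9703979492188, 60.83026123046875), (13.15517807006836, 13.067047119140625), 69.71582794189453)
136 ((619.893798828125, 60.7270622253418), (11.733336448669434, 10.337279319763184), 70.70186614990234)
142 ((619.7865600585938, 60.56574249267578), (10.565959930419922, 9.586883544921875), 70.58409881591797)
```

Call:
move_arm --series '[{"tx": -21.5,"ty": 47.5,"tz": -8,"rx": 0,"ry": 0,"rz": 0.055},{"tx": -21.5,"ty": 47.5,"tz": -8,"rx": 0,"ry": 0,"rz": 0.055},{"tx": -21.5,"ty": 47.5,"tz": -8,"rx": 0,"ry": 0,"rz": 0.055},{"tx": -21.5,"ty": 47.5,"tz": -8,"rx": 0,"ry": 0,"rz": 0.055},{"tx": -21.5,"ty": 47.5,"tz": -8,"rx": 0,"ry": 0,"rz": 0.055},{"tx": -21.5,"ty": 47.5,"tz": -8,"rx": 0,"ry": 0,"rz": 0.055},{"tx": 0,"ty": 0,"tz": 0,"rx": 0,"ry": 0,"rz": 0}]'

```text
clock: 18.32
tool_pos: [0.5213, 0.3554, 0.1619]
tool_rot: [-3.138, 0.002, 0.276]
wrist_force: [0.5, 0.5, 0.3]
width: 1.001
grip_force: 0.0
```

```bash
python3 - <<'E'
from h import *
o=env.get_obs(); print(o["tool_pos"],o["tool_rot"],o["clock"],o["width"])
c=cam("wrist"); b=save("wrist","pics/w10.png")
for q,z in {"crank":0,"grip_mid":.064}.items():
  for s,p in pp(q,"wrist")[:2]: print(q,s,p.round(1),onz(c,p,z).round(4))
p=proj(c,[.4916,.3424,.044])[0]; print(p)
r,q=int(p[0]),int(p[1])
g=cv2.cvtColor(b,6)[r-76:r+40:2,q-50:q+50:2]
print("\n".join("".join("%x"%(v//16) for v in row) for row in g))
for th in (120,140,160,180): print(th,sq(b,c,p,50,th,.044))
E
```

```text
[0.52131619 0.35543729 0.16193377] [-3.13843029e+00  1.67345348e-03  2.75870480e-01] 18.325 1.0005530868043373
crank 0.82 [213.6 272.7] [0.489  0.3452 0.    ]
grip_mid 0.76 [180.7 283.1] [0.5411 0.3506 0.064 ]
grip_mid 0.22 [210.6 270.2] [0.5115 0.354  0.064 ]
[226.03109795 276.24647988]
78887788888778878778788877788887888877877888887887
78788788887888777878788777787888887778787787888888
78888878787777877878778787878887777878887778878888
78887878887888787777887877778888888787778878877877
88887878788888778788878777887788887777788777877878
88788787788878887888887756788887787877887787788878
77778877878787777787887534446677788788887877877887
88788787788788777788786677644557877788878877887777
88887888877788778887785474212578888887777887887887
87888788788877566778875421010027888788888877878877
88777778777865444578744201100114778878778887877888
87777887887744444468644000011112788878888778877778
77778877876444444446753012344311778777876556656555
78888777754444444445643124554442588788774444444444
67766766754444444444464244444444487878864444444444
4454454444444444444445334444444437677667544444
[... 1875 characters left out ...]
4444444447878787
44444444444444444444444444444444444444444446888778
44444444444444444444444444444444444444444447887887
44444444444444444444444444444444444444444445778878
44444444444444444444444444444444444444444444778877
54444444444444444444444444444444444444444444688788
120 ((489.06005859375, 343.2576599121094), (104.92372131347656, 100.59422302246094), 15.868488311767578)
140 ((489.3194274902344, 342.37091064453125), (105.00025177001953, 103.53302764892578), 15.878528594970703)
160 ((489.3194274902344, 342.37091064453125), (105.00025177001953, 103.53302764892578), 15.878528594970703)
180 ((489.3194274902344, 342.37091064453125), (105.00025177001953, 103.53302764892578), 15.878528594970703)
```

```bash
python3 - <<'E'
from h import *
b=cv2.imread("pics/w10.png")[:,:,::-1].copy(); c=cam("wrist"); g=cv2.cvtColor(b,6)
for th in (135,145,155):
    G=cv2.resize(g[150:266,226:326],None,fx=4,fy=4,interpolation=cv2.INTER_CUBIC)
    n,l,st,ce=cv2.connectedComponentsWithStats((G>=th).astype(np.uint8))
    j=[i for i in range(1,n) if abs(ce[i][1]-76*4)<60 and abs(ce[i][0]-200)<60]; i=max(j,key=lambda i:st[i,4])
    ys,xs=np.where(l==i)
    P=np.array([onz(c,((y+.5)/4-.5+150,(x+.5)/4-.5+226),.044)[:2]*1e3 for y,x in zip(ys,xs)],np.float32)
    print(th,cv2.minAreaRect(P))
E
```

```text
135 ((497.5204162597656, 338.2325439453125), (27.70417022705078, 27.596694946289062), 8.905265808105469)
145 ((497.54168701171875, 338.2353820800781), (27.213844299316406, 27.300264358520508), 9.037918090820312)
155 ((497.5463562011719, 338.2246398925781), (26.614192962646484, 26.955673217773438), 9.139129638671875)
```

```bash
python3 - <<'E'
from h import *
for n,f,R0 in [("top","t0",(225,262,100,130)),("scene","s0",(165,195,338,362))]:
    c=cam(n); b=cv2.imread(f"pics/{f}.png"); h=b[R0[0]:R0[1],R0[2]:R0[3]]; g=h.min(2)
    m=cv2.resize(g,None,fx=4,fy=4,interpolation=cv2.INTER_CUBIC)>125
    ys,xs=np.where(m); P=np.array([onz(c,((y+.5)/4-.5+R0[0],(x+.5)/4-.5+R0[2]),.044)[:2]*1e3 for y,x in zip(ys,xs)],np.float32)
    print(n,cv2.minAreaRect(P) if len(P) else 0)
    rd=(h[:,:,2].astype(int)-h[:,:,1]>70); ys,xs=np.where(rd)
    if len(ys): print("red",onz(c,(ys.mean()+R0[0],xs.mean()+R0[2]),.044))
b=cv2.imread("pics/w10.png").astype(int);c=cam("wrist");rd=(b[:,:,2]-b[:,:,1]>70);rd[:190]=0;rd[260:]=0;rd[:,:230]=0;rd[:,320:]=0
ys,xs=np.where(rd);print("wrist red",ys.mean(),xs.mean(),onz(c,(ys.mean(),xs.mean()),.044))
print(env.camera_info("wrist")["D"],env.camera_info("top")["D"])
E
```

```text
top ((491.8233947753906, 344.73291015625), (29.129335403442383, 28.279319763183594), 9.095831871032715)
red [0.49189066 0.34501339 0.044     ]
scene ((493.4750671386719, 342.5868835449219), (36.54716873168945, 41.39851760864258), 10.755234718322754)
wrist red 224.7478260869565 274.18260869565216 [0.49721797 0.3380786  0.044     ]
[-0.07855745  0.          0.          0.          0.        ] [0.01177382 0.         0.         0.         0.        ]
```

```bash
cat >> h.py <<'E'
def hub(z=.044,lo=190,hi=270):
    b=save("wrist","pics/tmp.png"); c=cam("wrist"); b=b.astype(int)
    rd=(b[:,:,0]-b[:,:,1]>70);rd[:lo]=0;rd[hi:]=0;rd[:,:220]=0;rd[:,330:]=0
    ys,xs=np.where(rd);return ys.mean(),xs.mean(),onz(c,(ys.mean(),xs.mean()),z)
E
python3 - <<'E'
from h import *
o=env.get_obs(); print(o["tool_pos"],o["tool_rot"],o["qvel"].round(3) if hasattr(o["qvel"],"round") else o["qvel"])
print(hub()); o=env.get_obs(); print(o["tool_pos"],o["tool_rot"])
# shaft in top
c=cam("top"); b=cv2.imread("pics/t0.png"); R0=(170,196,228,254); g=b[R0[0]:R0[1],R0[2]:R0[3]].min(2); print("\n".join("".join("%x"%(v//16) for v in r) for r in g))
m=cv2.resize(g,None,fx=4,fy=4,interpolation=cv2.INTER_CUBIC)>128
n,l,st,ce=cv2.connectedComponentsWithStats(m.astype(np.uint8))
for i in range(1,n):
  if st[i,4]>80: 
    ys,xs=np.where(l==i); P=np.array([onz(c,((y+.5)/4-.5+R0[0],(x+.5)/4-.5+R0[2]),.093)[:2]*1e3 for y,x in zip(ys,xs)],np.float32); print(cv2.minAreaRect(P))
E
```

```text
[0.52606773 0.34897217 0.16232672] [ 3.14053236e+00 -2.93383472e-04  2.65919031e-01] [ 0.018 -0.005  0.014 -0.001 -0.001  0.001  0.002]
(np.float64(227.61739130434782), np.float64(266.2782608695652), array([0.49275191, 0.34428427, 0.044     ]))
[0.5265372  0.34843903 0.16240142] [ 3.14044087e+00 -5.44733764e-04  2.64710357e-01]
24555433333333333433333334
22454333333333333333333455
23233333333333333333333455
43333333333333333333333333
84333333333333333333333333
94333333333333333333333333
84333333333333333333333333
74333333333544433333333333
74333333338ba7644333333333
8433333335bdccca8533333333
7333333346cddddba643333333
7333333359cdddd97554333333
633333345bddddd94554333333
533333346a9bcdd84554333333
533333346569cbc74554333333
53333334533566955553333333
53333333433333435543333333
43333333245533455433333333
43333333324555544333333333
43333333333333323333333333
43333333333333333333333333
43333333333333333333333333
43333333333333333333333333
43333333333333333333333333
55543333333333333333333333
55543333333333333333334543
((618.2272338867188, 60.886451721191406), (15.21054458618164, 15.298759460449219), 66.17787170410156)
```

Call:
move_arm --series '[{"tx": -19,"ty": -2,"tz": 0,"rx": 0,"ry": 0,"rz": -0.053},{"tx": -19,"ty": -2.5,"tz": -30,"rx": 0,"ry": 0,"rz": -0.053},{"tx": 0,"ty": 0,"tz": -40,"rx": 0,"ry": 0,"rz": 0},{"tx": 0,"ty": 0,"tz": 0,"rx": 0,"ry": 0,"rz": 0},{"tx": 0,"ty": 0,"tz": 0,"rx": 0,"ry": 0,"rz": 0},{"tx": 0,"ty": 0,"tz": 0,"rx": 0,"ry": 0,"rz": 0}]'

```text
clock: 19.27
tool_pos: [0.4889, 0.3462, 0.094]
tool_rot: [-3.14, -0.003, 0.16]
wrist_force: [-0.5, 0.7, 0.2]
width: 1.004
grip_force: 0.0
```

Call:
move_arm --series '[{"tx": 0,"ty": -2,"tz": -40,"rx": 0,"ry": 0,"rz": 0},{"tx": 0,"ty": 0,"tz": -40,"rx": 0,"ry": 0,"rz": 0},{"tx": 0,"ty": 0,"tz": -25,"rx": 0,"ry": 0,"rz": 0},{"tx": 0,"ty": 0,"tz": -14,"rx": 0,"ry": 0,"rz": 0},{"tx": 0,"ty": 0,"tz": 0,"rx": 0,"ry": 0,"rz": 0},{"tx": 0,"ty": 0,"tz": 0,"rx": 0,"ry": 0,"rz": 0}]'

```text
clock: 20.02
tool_pos: [0.4884, 0.3444, -0.0255]
tool_rot: [-3.141, -0.002, 0.161]
wrist_force: [-0.4, -0.4, -0.0]
width: 0.999
grip_force: 0.0
```

Call:
move_arm --series '[{"tx": 0,"ty": 0,"tz": 0,"rx": 0,"ry": 0,"rz": 0},{"tx": 0,"ty": 0,"tz": 0,"rx": 0,"ry": 0,"rz": 0},{"tx": 0,"ty": 0,"tz": 0,"rx": 0,"ry": 0,"rz": 0},{"tx": 0,"ty": 0,"tz": 0,"rx": 0,"ry": 0,"rz": 0},{"tx": 0,"ty": 0,"tz": 0,"rx": 0,"ry": 0,"rz": 0},{"tx": 0,"ty": 0,"tz": 0,"rx": 0,"ry": 0,"rz": 0}]' --gripper -1 --grip_force 35

```text
clock: 20.78
tool_pos: [0.4874, 0.3436, -0.0268]
tool_rot: [3.142, 0.0, 0.161]
wrist_force: [0.1, 0.1, -0.8]
width: 0.346
grip_force: 0.0
```

Call:
move_arm --series '[{"tx": 0,"ty": 0,"tz": 0,"rx": 0,"ry": 0,"rz": 0},{"tx": 0,"ty": 0,"tz": 0,"rx": 0,"ry": 0,"rz": 0},{"tx": 0,"ty": 0,"tz": 20,"rx": 0,"ry": 0,"rz": 0},{"tx": 0,"ty": 0,"tz": 40,"rx": 0,"ry": 0,"rz": 0},{"tx": 0,"ty": 0,"tz": 60,"rx": 0,"ry": 0,"rz": 0},{"tx": 0,"ty": 0,"tz": 0,"rx": 0,"ry": 0,"rz": 0},{"tx": 0,"ty": 0,"tz": 0,"rx": 0,"ry": 0,"rz": 0}]'

```text
clock: 21.65
tool_pos: [0.4871, 0.3431, 0.0934]
tool_rot: [3.141, 0.0, 0.161]
wrist_force: [-0.2, -0.6, -2.3]
width: 0.316
grip_force: 35.0
```

```bash
cat >> h.py <<'E'
def held(hz):
    # hub red centre & bright square relative to tool; hz: reported tool z -> hub top height offset
    o=env.get_obs(); b=save("wrist","pics/tmp.png"); c=cam("wrist"); z=o["tool_pos"][2]+hz
    bb=b.astype(int); rd=(bb[:,:,0]-bb[:,:,1]>70); rd[:200]=0;rd[:,:200]=0;rd[:,340:]=0
    ys,xs=np.where(rd); 
    Rm=R.from_euler('xyz',o["tool_rot"]).as_matrix()
    print("red n",len(ys),ys.mean() if len(ys) else 0,xs.mean() if len(xs) else 0, "tool",o["tool_pos"],o["tool_rot"])
    if len(ys): print("hub in tool",Rm.T@(onz(c,(ys.mean(),xs.mean()),z)-o["tool_pos"]))
    return b,c
E
python3 - <<'E'
from h import *
b,c=held(.0705)
cv2.imwrite("pics/w11.png",b[:,:,::-1])
for q in ["crank","grip_mid"]: print(q,pp(q,"wrist")[:2])
g=cv2.cvtColor(b,6)[180:330:3,200:345:3]
print("\n".join("".join("%x"%(v//16) for v in row) for row in g))
E
```

```text
red n 775 304.4193548387097 271.4516129032258 tool [0.48708312 0.34306849 0.09337393] [3.14106199e+00 2.38335380e-04 1.61096381e-01]
hub in tool [ 0.00514563  0.00043736 -0.07050101]
crank [(0.91, array([255.318, 269.304]))]
grip_mid [(0.71, array([197.19 , 274.624]))]
bbbbbbbbbbbbbb7112345666666543112abbbbbbbbbbbbbbb
bbbbbbb9babbab31245667777766654218baabbbbbbbbbbbb
bbba6776667777124566777777776654127767bbbbbbbbbab
bbb86666666663245666677776676765416667bbbbbbba766
bba66666666662446666666777776665534666ab9abbb6666
6776666666766345656666666666666654366667676677666
6666666666664455656666666666666665366666666666666
6666666666663455555666666666666555367666666666666
6766666666662455555666666666656555346666666666676
6766666666663455555555565655655555426779977666666
bba66667666644545555555655555555554368bbbbba66666
bba6666666663455555555555555555555456abbbbbb76666
bb96666666664454555555555555555554466abbbbbb66666
bba66666667663445555555555555555443667bbbbba66666
ba776666666663445445555555555454544668bbbbba76666
8666666666666434445554445445544444676abbbbbb66666
766666666666664344444444444444
[... 969 characters left out ...]

222222122121beeeeeeeeeeeeeeeeeeeeeed3212212222226
2222222211229eeeeee9888887777beeeeed3111211111222
2222212121218eeeeee5444444444beeeeed2112221222222
2221212221126eeeeee5444444444beeeeed2222121222222
2222222112216eeeede6444444444bedeeed2122122122222
2122221211116eeeeee7444444444ceeeeed2222122222222
1222221112226eeeeee7444444444ceeeeed2122121122121
2222212212125eeeeee7444444444ceeeeed2122111222222
2222244444434eeeeee8444444444ceeeeec1444444322222
1221244444433eeeeee8444444444ceeeeec2444444322222
2222244444442eeeeeedcccccccddeeeeeec2444444322222
2212244444444eeeeeeeeeeeeeeeeeeeeeeb2444444222222
2211234444437deeeeeeeeeeeeeeeeeeeeeb2444444222223
3433343344444566666666666666666666653333344443444
```

Call:
move_arm --series '[{"tx": 18,"ty": -40,"tz": 3,"rx": 0,"ry": 0,"rz": -0.071},{"tx": 18,"ty": -40,"tz": 3,"rx": 0,"ry": 0,"rz": -0.071},{"tx": 18,"ty": -40,"tz": 3,"rx": 0,"ry": 0,"rz": -0.071},{"tx": 18,"ty": -40,"tz": 3,"rx": 0,"ry": 0,"rz": -0.071},{"tx": 18,"ty": -40,"tz": 0,"rx": 0,"ry": 0,"rz": -0.071},{"tx": 18,"ty": -40,"tz": 0,"rx": 0,"ry": 0,"rz": -0.071},{"tx": 19,"ty": -40,"tz": 0,"rx": 0,"ry": 0,"rz": -0.071},{"tx": 0,"ty": 0,"tz": 0,"rx": 0,"ry": 0,"rz": 0},{"tx": 0,"ty": 0,"tz": 0,"rx": 0,"ry": 0,"rz": 0},{"tx": 0,"ty": 0,"tz": 0,"rx": 0,"ry": 0,"rz": 0}]'

```text
clock: 23.05
tool_pos: [0.6135, 0.0655, 0.1047]
tool_rot: [-3.141, 0.002, -0.333]
wrist_force: [0.3, -0.1, -2.5]
width: 0.313
grip_force: 35.0
```

```bash
python3 - <<'E'
from h import *
held(.0705); env.get_image("wrist"); o=env.get_obs(); print(o["tool_pos"],o["tool_rot"],o["clock"])
Rm=R.from_euler('xyz',o["tool_rot"]).as_matrix(); h=o["tool_pos"]+Rm@[.0051,.0004,0]; print("hub",h,"err mm",(np.array([.6197,.0608])-h[:2])*1e3)
b=save("scene","pics/s12.png");c=cam("scene")
E
```

```text
red n 756 307.20767195767195 268.16931216931215 tool [0.6134986  0.06545818 0.10465011] [-3.14133416e+00  1.61255177e-03 -3.33119465e-01]
hub in tool [ 0.00384583 -0.00088664 -0.07050607]
[0.61387817 0.0650569  0.10499673] [-3.14133230e+00  7.84161623e-04 -3.33669095e-01] 23.15
hub [0.61856588 0.06300865 0.10499262] err mm [ 1.13411996 -2.20865383]
```

Call:
move_arm --series '[{"tx": 0.5,"ty": -0.5,"tz": -10,"rx": 0,"ry": 0,"rz": 0},{"tx": 0,"ty": 0,"tz": -10,"rx": 0,"ry": 0,"rz": 0},{"tx": 0,"ty": 0,"tz": 0,"rx": 0,"ry": 0,"rz": 0},{"tx": 0,"ty": 0,"tz": 0,"rx": 0,"ry": 0,"rz": 0},{"tx": 0,"ty": 0,"tz": 0,"rx": 0,"ry": 0,"rz": 0}]'

```text
clock: 23.82
tool_pos: [0.6152, 0.0632, 0.0855]
tool_rot: [-3.141, -0.0, -0.336]
wrist_force: [-0.6, 0.4, -2.9]
width: 0.313
grip_force: 35.0
```

```bash
python3 - <<'E'
from h import *
held(.0705); env.get_image("wrist"); o=env.get_obs(); print(o["tool_pos"],o["tool_rot"],o["clock"])
Rm=R.from_euler('xyz',o["tool_rot"]).as_matrix(); h=o["tool_pos"]+Rm@[.0050,.0000,0]; print("hub",h,"err mm",(np.array([.6197,.0608])-h[:2])*1e3)
E
```

```text
red n 1033 324.4249757986447 256.4269119070668 tool [0.61518888 0.0631989  0.08548655] [-3.14130641e+00 -4.62302729e-04 -3.35803949e-01]
hub in tool [-0.00455351 -0.00578493 -0.07050046]
[0.61514103 0.06319032 0.08550394] [-3.14134134e+00 -4.47421362e-04 -3.35810166e-01] 23.925
hub [0.61986174 0.06154265 0.08550617] err mm [-0.16174413 -0.7426542 ]
```

Call:
move_arm --series '[{"tx": 0,"ty": -0.6,"tz": -10,"rx": 0,"ry": 0,"rz": 0},{"tx": 0,"ty": 0,"tz": -7,"rx": 0,"ry": 0,"rz": 0},{"tx": 0,"ty": 0,"tz": 0,"rx": 0,"ry": 0,"rz": 0},{"tx": 0,"ty": 0,"tz": -2,"rx": 0,"ry": 0,"rz": 0},{"tx": 0,"ty": 0,"tz": -2,"rx": 0,"ry": 0,"rz": 0},{"tx": 0,"ty": 0,"tz": -2,"rx": 0,"ry": 0,"rz": 0},{"tx": 0,"ty": 0,"tz": 0,"rx": 0,"ry": 0,"rz": 0}]'

```text
clock: 24.8
tool_pos: [0.6148, 0.0626, 0.0621]
tool_rot: [3.141, 0.0, -0.336]
wrist_force: [-0.0, -0.2, -1.7]
width: 0.315
grip_force: 35.0
```

Call:
move_arm --series '[{"tx": 0,"ty": 0,"tz": -2,"rx": 0,"ry": 0,"rz": 0},{"tx": 0,"ty": 0,"tz": -2,"rx": 0,"ry": 0,"rz": 0},{"tx": 0,"ty": 0,"tz": -2,"rx": 0,"ry": 0,"rz": 0},{"tx": 0,"ty": 0,"tz": 0,"rx": 0,"ry": 0,"rz": 0}]'

```text
clock: 25.3
tool_pos: [0.6148, 0.0625, 0.056]
tool_rot: [3.141, 0.0, -0.336]
wrist_force: [0.7, -0.5, -3.0]
width: 0.314
grip_force: 35.0
```

Sliding on without contact force, so I continue to the collar.

Call:
move_arm --series '[{"tx": 0,"ty": 0,"tz": -3,"rx": 0,"ry": 0,"rz": 0},{"tx": 0,"ty": 0,"tz": -3,"rx": 0,"ry": 0,"rz": 0},{"tx": 0,"ty": 0,"tz": -2,"rx": 0,"ry": 0,"rz": 0},{"tx": 0,"ty": 0,"tz": -1.5,"rx": 0,"ry": 0,"rz": 0},{"tx": 0,"ty": 0,"tz": -1,"rx": 0,"ry": 0,"rz": 0},{"tx": 0,"ty": 0,"tz": 0,"rx": 0,"ry": 0,"rz": 0}]'

```text
clock: 26.05
tool_pos: [0.6149, 0.0625, 0.0462]
tool_rot: [3.142, 0.0, -0.336]
wrist_force: [-2.2, -0.8, 2.4]
width: 0.316
grip_force: 35.0
```

Call:
move_arm --series '[{"tx": 0,"ty": 0,"tz": -1,"rx": 0,"ry": 0,"rz": 0},{"tx": 0,"ty": 0,"tz": 0,"rx": 0,"ry": 0,"rz": 0}]'

```text
clock: 26.3
tool_pos: [0.615, 0.0626, 0.0461]
tool_rot: [3.141, -0.0, -0.336]
wrist_force: [-5.9, -1.0, 12.0]
width: 0.317
grip_force: 35.0
```

Call:
move_arm --series '[{"tx": 0,"ty": 0,"tz": 0,"rx": 0,"ry": 0,"rz": 0},{"tx": 0,"ty": 0,"tz": 0,"rx": 0,"ry": 0,"rz": 0},{"tx": 0,"ty": 0,"tz": 0,"rx": 0,"ry": 0,"rz": 0},{"tx": 0,"ty": 0,"tz": 0,"rx": 0,"ry": 0,"rz": 0},{"tx": 0,"ty": 0,"tz": 50,"rx": 0,"ry": 0,"rz": 0},{"tx": 0,"ty": 0,"tz": 60,"rx": 0,"ry": 0,"rz": 0},{"tx": 16,"ty": -6,"tz": 0,"rx": 0,"ry": 0,"rz": 0},{"tx": 0,"ty": 0,"tz": 0,"rx": 0,"ry": 0,"rz": 0},{"tx": 0,"ty": 0,"tz": 0,"rx": 0,"ry": 0,"rz": 0}]' --gripper 1

```text
clock: 27.42
tool_pos: [0.6296, 0.0567, 0.1535]
tool_rot: [3.141, 0.002, -0.336]
wrist_force: [-0.3, -0.0, -0.0]
width: 1.002
grip_force: 0.0
```

```bash
python3 - <<'E'
from h import *
o=env.get_obs(); print(o["tool_pos"],o["tool_rot"],o["clock"],o["width"]); c=cam("wrist"); b=save("wrist","pics/w13.png")
for q,z in {"crank":.073,"grip_mid":.137}.items():
  for s,p in pp(q,"wrist")[:2]: print(q,s,p.round(1),onz(c,p,z).round(4))
bb=b.astype(int)
for P in ([.6197,.0608,.117],[.667,.0445,.153]):
    print("pred",proj(c,P)[0].round(1))
rd=(bb[:,:,0]-bb[:,:,1]>70); n,l,st,ce=cv2.connectedComponentsWithStats(rd.astype(np.uint8))
for i in range(1,n):
    if st[i,4]>60: print(st[i],ce[i][::-1].round(1),onz(c,ce[i][::-1],.117).round(4))
g=cv2.cvtColor(b,6)[90:330:4,180:380:4]
print("\n".join("".join("%x"%(v//16) for v in row) for row in g))
E
```

```text
[0.62958847 0.0567487  0.15349225] [ 3.14068456e+00  2.41739003e-03 -3.35559076e-01] 27.425 1.0015716010750704
crank 0.71 [218.6 266. ] [0.6203 0.0644 0.073 ]
crank 0.32 [313.1 219.2] [0.5451 0.1384 0.073 ]
grip_mid 0.6 [176.9 273.8] [0.6651 0.0424 0.137 ]
pred [237.8 270.1]
pred [180.9 269.4]
[500   0  42  41 964] [ 17.  519.7] [ 0.7091 -0.1388  0.117 ]
[263 231  15  14 207] [237.5 270.1] [0.6199 0.0607 0.117 ]
[537 241  23  30 218] [254.7 548.7] [ 0.5319 -0.1421  0.117 ]
[211 282  26  45 511] [304.2 223.4] [0.5786 0.1139 0.117 ]
[186 294  36  33 803] [311.1 203.4] [0.5778 0.1314 0.117 ]
66666666666666413434343235666666566666665666666666
66666666666666633444323666666666666666666666666666
66666666666666643432356666666666666666666666666666
66666666666666652246666666666666666666666666666666
66666666665666665566666666666666656666666666666666
66666666666666666666666666666666666666666666666666
66666666666666666666666666666666666665666666566666
66666666666666666666666666666666666666666666666666
66666666666666666666666666666666666666666666666666
666666666666666666666666666666666666666666666
[... 1855 characters left out ...]
2122234444444444446564599999efee10000
0268888632222364444444444469a445564499999eeef00111
016644422477878744444469ababa5466544899999fee00000
11644467777877785469aaaaaaaba7444444699999aee01000
1164436587777779fbaabaaaababaa4444445999999ee00010
0553211247778787ffbaaabaaaaaaa44444448999999e60000
0612344427778777eefbaaaaaaaaaa64444446999999ce0101
46343344257777778ffeaaaaaabaaa944565439999999f4100
66544344437777777fffeaaaaaabaaa44655438333568ad000
66644344418777777dfeedaaaaaaaaa5465544244323222100
666443444257777878ffffcaaaaaa984444444454544455911
666643434427777777effeeba9754443444444397433444450
666634434426778787bfed9844444444443333333333333352
33333333233255555555555553333322233222232222222222
```

Call:
move_arm --series '[{"tx": 18.5,"ty": -6,"tz": 0,"rx": 0,"ry": 0,"rz": 0},{"tx": 18,"ty": -6,"tz": 0,"rx": 0,"ry": 0,"rz": 0},{"tx": 0,"ty": 0,"tz": 0,"rx": 0,"ry": 0,"rz": 0},{"tx": 0,"ty": 0,"tz": -26,"rx": 0,"ry": 0,"rz": 0},{"tx": 0,"ty": 0,"tz": -20,"rx": 0,"ry": 0,"rz": 0},{"tx": 0,"ty": 0,"tz": -20,"rx": 0,"ry": 0,"rz": 0},{"tx": 0,"ty": 0,"tz": 0,"rx": 0,"ry": 0,"rz": 0},{"tx": 0,"ty": 0,"tz": 0,"rx": 0,"ry": 0,"rz": 0}]'

```text
clock: 28.58
tool_pos: [0.6678, 0.0447, 0.0892]
tool_rot: [-3.141, -0.001, -0.336]
wrist_force: [0.5, 0.4, 0.4]
width: 0.998
grip_force: 0.0
```

```bash
python3 - <<'E'
import numpy as np
t=np.radians(-19.3-10*np.arange(39)); p=50*np.c_[np.cos(t),np.sin(t)]; pr=p.round(1)
for k in range(38): print(k,(pr[k+1]-pr[k]).round(1).tolist(), end="; " if (k+1)%12 else "\n")
E
```

```text
0 [-3.6, -8.0]; 1 [-4.9, -7.2]; 2 [-6.1, -6.2]; 3 [-7.1, -5.1]; 4 [-7.8, -3.8]; 5 [-8.4, -2.3]; 6 [-8.7, -0.9]; 7 [-8.7, 0.7]; 8 [-8.4, 2.1]; 9 [-8.0, 3.6]; 10 [-7.2, 4.9]; 11 [-6.2, 6.1]
12 [-5.1, 7.1]; 13 [-3.8, 7.8]; 14 [-2.3, 8.4]; 15 [-0.9, 8.7]; 16 [0.7, 8.7]; 17 [2.1, 8.4]; 18 [3.6, 8.0]; 19 [4.9, 7.2]; 20 [6.1, 6.2]; 21 [7.1, 5.1]; 22 [7.8, 3.8]; 23 [8.4, 2.3]
24 [8.7, 0.9]; 25 [8.7, -0.7]; 26 [8.4, -2.1]; 27 [8.0, -3.6]; 28 [7.2, -4.9]; 29 [6.2, -6.1]; 30 [5.1, -7.1]; 31 [3.8, -7.8]; 32 [2.3, -8.4]; 33 [0.9, -8.7]; 34 [-0.7, -8.7]; 35 [-2.1, -8.4]
36 [-3.6, -8.0]; 37 [-4.9, -7.2];
```

Call:
move_arm --series '[{"tx": -0.7,"ty": -0.2,"tz": 0,"rx": 0,"ry": 0,"rz": 0},{"tx": 0,"ty": 0,"tz": 0,"rx": 0,"ry": 0,"rz": 0},{"tx": 0,"ty": 0,"tz": 0,"rx": 0,"ry": 0,"rz": 0},{"tx": 0,"ty": 0,"tz": 0,"rx": 0,"ry": 0,"rz": 0},{"tx": 0,"ty": 0,"tz": 0,"rx": 0,"ry": 0,"rz": 0},{"tx": 0,"ty": 0,"tz": 0,"rx": 0,"ry": 0,"rz": 0},{"tx": 0,"ty": 0,"tz": 0,"rx": 0,"ry": 0,"rz": 0},{"tx": 0,"ty": 0,"tz": 0,"rx": 0,"ry": 0,"rz": 0},{"tx": 0,"ty": 0,"tz": 0,"rx": 0,"ry": 0,"rz": 0}]' --gripper -1 --grip_force 10

```text
clock: 29.7
tool_pos: [0.6667, 0.0444, 0.0887]
tool_rot: [-3.142, 0.0, -0.336]
wrist_force: [0.4, -0.4, -0.0]
width: 0.203
grip_force: 10.0
```

Call:
move_arm --series '[{"tx": -3.6,"ty": -8.0,"tz": 0,"rx": 0,"ry": 0,"rz": 0},{"tx": -4.9,"ty": -7.2,"tz": 0,"rx": 0,"ry": 0,"rz": 0},{"tx": -6.1,"ty": -6.2,"tz": 0,"rx": 0,"ry": 0,"rz": 0},{"tx": -7.1,"ty": -5.1,"tz": 0,"rx": 0,"ry": 0,"rz": 0},{"tx": -7.8,"ty": -3.8,"tz": 0,"rx": 0,"ry": 0,"rz": 0},{"tx": -8.4,"ty": -2.3,"tz": 0,"rx": 0,"ry": 0,"rz": 0},{"tx": -8.7,"ty": -0.9,"tz": 0,"rx": 0,"ry": 0,"rz": 0},{"tx": -8.7,"ty": 0.7,"tz": 0,"rx": 0,"ry": 0,"rz": 0},{"tx": -8.4,"ty": 2.1,"tz": 0,"rx": 0,"ry": 0,"rz": 0},{"tx": -8.0,"ty": 3.6,"tz": 0,"rx": 0,"ry": 0,"rz": 0},{"tx": -7.2,"ty": 4.9,"tz": 0,"rx": 0,"ry": 0,"rz": 0},{"tx": -6.2,"ty": 6.1,"tz": 0,"rx": 0,"ry": 0,"rz": 0}]'

```text
clock: 31.2
tool_pos: [0.5816, 0.0281, 0.0889]
tool_rot: [3.141, -0.001, -0.336]
wrist_force: [5.1, 3.2, -5.5]
width: 0.202
grip_force: 10.0
```

Call:
move_arm --series '[{"tx": -5.1,"ty": 7.1,"tz": 0,"rx": 0,"ry": 0,"rz": 0},{"tx": -3.8,"ty": 7.8,"tz": 0,"rx": 0,"ry": 0,"rz": 0},{"tx": -2.3,"ty": 8.4,"tz": 0,"rx": 0,"ry": 0,"rz": 0},{"tx": -0.9,"ty": 8.7,"tz": 0,"rx": 0,"ry": 0,"rz": 0},{"tx": 0.7,"ty": 8.7,"tz": 0,"rx": 0,"ry": 0,"rz": 0},{"tx": 2.1,"ty": 8.4,"tz": 0,"rx": 0,"ry": 0,"rz": 0}]'

```text
clock: 31.95
tool_pos: [0.5718, 0.0778, 0.0887]
tool_rot: [3.141, 0.001, -0.336]
wrist_force: [-0.5, -0.9, -0.7]
width: 0.2
grip_force: 10.0
```

Call:
move_arm --series '[{"tx": 3.6,"ty": 8.0,"tz": 0,"rx": 0,"ry": 0,"rz": 0},{"tx": 4.9,"ty": 7.2,"tz": 0,"rx": 0,"ry": 0,"rz": 0},{"tx": 6.1,"ty": 6.2,"tz": 0,"rx": 0,"ry": 0,"rz": 0},{"tx": 7.1,"ty": 5.1,"tz": 0,"rx": 0,"ry": 0,"rz": 0},{"tx": 7.8,"ty": 3.8,"tz": 0,"rx": 0,"ry": 0,"rz": 0},{"tx": 8.4,"ty": 2.3,"tz": 0,"rx": 0,"ry": 0,"rz": 0},{"tx": 8.7,"ty": 0.9,"tz": 0,"rx": 0,"ry": 0,"rz": 0},{"tx": 8.7,"ty": -0.7,"tz": 0,"rx": 0,"ry": 0,"rz": 0},{"tx": 8.4,"ty": -2.1,"tz": 0,"rx": 0,"ry": 0,"rz": 0},{"tx": 8.0,"ty": -3.6,"tz": 0,"rx": 0,"ry": 0,"rz": 0},{"tx": 7.2,"ty": -4.9,"tz": 0,"rx": 0,"ry": 0,"rz": 0},{"tx": 6.2,"ty": -6.1,"tz": 0,"rx": 0,"ry": 0,"rz": 0}]'

```text
clock: 33.45
tool_pos: [0.6582, 0.0929, 0.0888]
tool_rot: [-3.141, -0.001, -0.336]
wrist_force: [0.6, 1.5, 1.5]
width: 0.203
grip_force: 10.0
```

Call:
move_arm --series '[{"tx": 5.1,"ty": -7.1,"tz": 0,"rx": 0,"ry": 0,"rz": 0},{"tx": 3.8,"ty": -7.8,"tz": 0,"rx": 0,"ry": 0,"rz": 0},{"tx": 2.3,"ty": -8.4,"tz": 0,"rx": 0,"ry": 0,"rz": 0},{"tx": 0.9,"ty": -8.7,"tz": 0,"rx": 0,"ry": 0,"rz": 0},{"tx": -0.7,"ty": -8.7,"tz": 0,"rx": 0,"ry": 0,"rz": 0},{"tx": -2.1,"ty": -8.4,"tz": 0,"rx": 0,"ry": 0,"rz": 0},{"tx": 0,"ty": 0,"tz": 0,"rx": 0,"ry": 0,"rz": 0},{"tx": 0,"ty": 0,"tz": 0,"rx": 0,"ry": 0,"rz": 0}]'

```text
clock: 34.45
tool_pos: [0.6664, 0.0441, 0.0886]
tool_rot: [3.141, 0.0, -0.336]
wrist_force: [0.0, -1.1, 0.8]
width: 0.198
grip_force: 10.0
```

One turn is done and back at the start. Now the second.

Call:
move_arm --series '[{"tx": -3.6,"ty": -8.0,"tz": 0,"rx": 0,"ry": 0,"rz": 0},{"tx": -4.9,"ty": -7.2,"tz": 0,"rx": 0,"ry": 0,"rz": 0},{"tx": -6.1,"ty": -6.2,"tz": 0,"rx": 0,"ry": 0,"rz": 0},{"tx": -7.1,"ty": -5.1,"tz": 0,"rx": 0,"ry": 0,"rz": 0},{"tx": -7.8,"ty": -3.8,"tz": 0,"rx": 0,"ry": 0,"rz": 0},{"tx": -8.4,"ty": -2.3,"tz": 0,"rx": 0,"ry": 0,"rz": 0},{"tx": -8.7,"ty": -0.9,"tz": 0,"rx": 0,"ry": 0,"rz": 0},{"tx": -8.7,"ty": 0.7,"tz": 0,"rx": 0,"ry": 0,"rz": 0},{"tx": -8.4,"ty": 2.1,"tz": 0,"rx": 0,"ry": 0,"rz": 0},{"tx": -8.0,"ty": 3.6,"tz": 0,"rx": 0,"ry": 0,"rz": 0},{"tx": -7.2,"ty": 4.9,"tz": 0,"rx": 0,"ry": 0,"rz": 0},{"tx": -6.2,"ty": 6.1,"tz": 0,"rx": 0,"ry": 0,"rz": 0}]'

```text
clock: 35.95
tool_pos: [0.5816, 0.0281, 0.0889]
tool_rot: [3.141, -0.001, -0.336]
wrist_force: [4.2, 2.4, -5.9]
width: 0.198
grip_force: 10.0
```

Call:
move_arm --series '[{"tx": -5.1,"ty": 7.1,"tz": 0,"rx": 0,"ry": 0,"rz": 0},{"tx": -3.8,"ty": 7.8,"tz": 0,"rx": 0,"ry": 0,"rz": 0},{"tx": -2.3,"ty": 8.4,"tz": 0,"rx": 0,"ry": 0,"rz": 0},{"tx": -0.9,"ty": 8.7,"tz": 0,"rx": 0,"ry": 0,"rz": 0},{"tx": 0.7,"ty": 8.7,"tz": 0,"rx": 0,"ry": 0,"rz": 0},{"tx": 2.1,"ty": 8.4,"tz": 0,"rx": 0,"ry": 0,"rz": 0},{"tx": 3.6,"ty": 8.0,"tz": 0,"rx": 0,"ry": 0,"rz": 0},{"tx": 4.9,"ty": 7.2,"tz": 0,"rx": 0,"ry": 0,"rz": 0},{"tx": 6.1,"ty": 6.2,"tz": 0,"rx": 0,"ry": 0,"rz": 0},{"tx": 7.1,"ty": 5.1,"tz": 0,"rx": 0,"ry": 0,"rz": 0},{"tx": 7.8,"ty": 3.8,"tz": 0,"rx": 0,"ry": 0,"rz": 0},{"tx": 8.4,"ty": 2.3,"tz": 0,"rx": 0,"ry": 0,"rz": 0}]'

```text
clock: 37.45
tool_pos: [0.611, 0.1107, 0.0888]
tool_rot: [-3.141, -0.0, -0.335]
wrist_force: [-0.8, 1.2, 1.3]
width: 0.2
grip_force: 10.0
```

Call:
move_arm --series '[{"tx": 8.7,"ty": 0.9,"tz": 0,"rx": 0,"ry": 0,"rz": 0},{"tx": 8.7,"ty": -0.7,"tz": 0,"rx": 0,"ry": 0,"rz": 0},{"tx": 8.4,"ty": -2.1,"tz": 0,"rx": 0,"ry": 0,"rz": 0},{"tx": 8.0,"ty": -3.6,"tz": 0,"rx": 0,"ry": 0,"rz": 0},{"tx": 7.2,"ty": -4.9,"tz": 0,"rx": 0,"ry": 0,"rz": 0},{"tx": 6.2,"ty": -6.1,"tz": 0,"rx": 0,"ry": 0,"rz": 0},{"tx": 5.1,"ty": -7.1,"tz": 0,"rx": 0,"ry": 0,"rz": 0},{"tx": 3.8,"ty": -7.8,"tz": 0,"rx": 0,"ry": 0,"rz": 0},{"tx": 2.3,"ty": -8.4,"tz": 0,"rx": 0,"ry": 0,"rz": 0},{"tx": 0.9,"ty": -8.7,"tz": 0,"rx": 0,"ry": 0,"rz": 0},{"tx": -0.7,"ty": -8.7,"tz": 0,"rx": 0,"ry": 0,"rz": 0},{"tx": -2.1,"ty": -8.4,"tz": 0,"rx": 0,"ry": 0,"rz": 0}]'

```text
clock: 38.95
tool_pos: [0.6662, 0.0436, 0.0885]
tool_rot: [3.141, 0.001, -0.336]
wrist_force: [-0.3, 1.7, -0.1]
width: 0.202
grip_force: 10.0
```

Call:
move_arm --series '[{"tx": -3.6,"ty": -8.0,"tz": 0,"rx": 0,"ry": 0,"rz": 0},{"tx": -1.9,"ty": -3.1,"tz": 0,"rx": 0,"ry": 0,"rz": 0},{"tx": 0,"ty": 0,"tz": 0,"rx": 0,"ry": 0,"rz": 0},{"tx": 0,"ty": 0,"tz": 0,"rx": 0,"ry": 0,"rz": 0}]'

```text
clock: 39.45
tool_pos: [0.661, 0.0333, 0.0885]
tool_rot: [3.141, 0.0, -0.335]
wrist_force: [-1.1, 0.4, -0.3]
width: 0.199
grip_force: 10.0
```

Call:
move_arm --series '[{"tx": 0,"ty": 0,"tz": 0,"rx": 0,"ry": 0,"rz": 0},{"tx": 0,"ty": 0,"tz": 0,"rx": 0,"ry": 0,"rz": 0},{"tx": 0,"ty": 0,"tz": 0,"rx": 0,"ry": 0,"rz": 0},{"tx": 0,"ty": 0,"tz": 0,"rx": 0,"ry": 0,"rz": 0},{"tx": 0,"ty": 0,"tz": 40,"rx": 0,"ry": 0,"rz": 0},{"tx": 0,"ty": 0,"tz": 60,"rx": 0,"ry": 0,"rz": 0},{"tx": 0,"ty": 0,"tz": 60,"rx": 0,"ry": 0,"rz": 0},{"tx": 0,"ty": 10,"tz": 20,"rx": 0,"ry": 0,"rz": 0.1},{"tx": 0,"ty": 10,"tz": 0,"rx": 0,"ry": 0,"rz": 0.1},{"tx": 0,"ty": 0,"tz": 0,"rx": 0,"ry": 0,"rz": 0},{"tx": 0,"ty": 0,"tz": 0,"rx": 0,"ry": 0,"rz": 0}]' --gripper 1

```text
clock: 40.83
tool_pos: [0.6609, 0.0526, 0.2682]
tool_rot: [3.141, 0.001, -0.138]
wrist_force: [0.1, 0.2, -0.3]
width: 1.003
grip_force: 0.0
```

```bash
python3 - <<'E'
from h import *
a=save("scene","pics/s14.png");b=save("wrist","pics/w14.png")
cv2.imwrite("pics/v14.png",np.vstack([cv2.resize(a[160:265,230:400],(486,300)),cv2.resize(b[150:410,130:550],(486,300))])[:,:,::-1])
o=env.get_obs(); print(o["tool_pos"],o["clock"])
E
```

```text
[0.66103956 0.05241869 0.26818555] 40.925
```

View pics/v14.png

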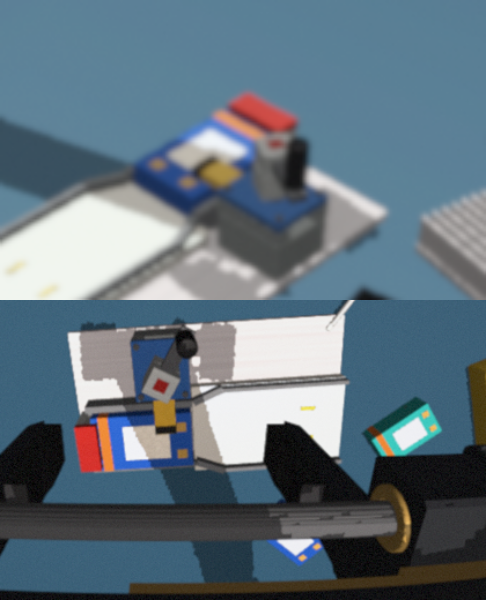

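The pack lies flat with its nose under the red lip. The yellow bar has run out over it (wrist crop, about (415, 165)) and the crank sits on the shaft at (385, 160), with nothing touched. Handing in.

```bash
python3 -c "
from bench import env
print(env.hand_in())"
```

```text
the job is handed in; nothing more can be done
None
```

I handed the job in at about 41 s: the pack is seated flat under the red lip, and the crank is down on the shaft and wound just over two turns clockwise, so the yellow bar is out over the pack. The hand-in returned no verdict.

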